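# Load the incubator block from behind the freezer box

### The arm

A 7-joint arm with a two-finger parallel gripper is mounted at the origin on the work surface. World frame = base frame: x ahead of the robot, y to its left, z up, the work surface at z = 0. Lengths are in m, angles in rad, forces in N, time in s.
With the tool pointing down it reaches from about 0.425 to 0.925 m from the base axis. Payload 6.8 kg.
Tool frame: the origin (TCP) lies at the very end of the fingers, on their centre line; the grasp point (between the pads) lies 19 mm behind it (hold_point_z is the distance from the TCP to the grasp point, in m); z points along the fingers, y is the direction in which the jaws open and shut (so a half turn about z gives the same grasp; the last joint's range is limited). The gripper opens to 85 mm and grips with 20 to 120 N. Pads are 22 mm wide; open, the fingers measure 114 mm over their backs; the gripper's body (76 mm by 85 mm) begins 54 mm behind the grasp point. The pads swing forward as they close: fully open they stand 13 mm farther back than shut.
Start: joints at [1.201, 0.477, 0.022, 1.555, -0.011, 1.109, -0.083], TCP at [0.175, -0.652, 0.231] pointing down, gripper open.
Joint ranges: [-2.96, 2.96], [-0.34, 2.1], [-1.41, 1.46], [0.24, 2.44], [-1.37, 4.51], [0.17, 1.92], [-2.96, 2.96]. Speed limits (rad/s): [2.39, 2.39, 3.14, 3.14, 3.14, 3.14, 3.14].

### API

Orientations are given as a unit quaternion [w, x, y, z].
In Python, from station import get_obs, read_camera, calibration, hand_in, regions_of, hold_point_z gives the robot as it stands.
- The arm moves only by the tool send_rows, never from a script. Its argument "motion" is text: rows parted by semicolons, each of 7 numbers parted by spaces: the shift along the world's x, y, z in cm, then the turn, a rotation vector about the world's x, y, z in degrees, then the closure, from 0 (fully open) to 1 (shut). In form: dx dy dz rx ry rz fingers; .... A call has 1 to 20 rows; each row shifts and turns the pose as measured when the row begins; what a row does not reach is not made up. A row lasts 1/12 s, in which the tool goes at most 41.7 mm and 7.16 degrees, less where a joint would pass 70% of its speed; a pose out of reach is approached as far as the arm can. A call is refused whole if a number of a shift passes 4.17 or a number of a turn 7.16, either way. A call with a gripper value outside its range is refused whole. The fingers move at their own pace and stop on an object; "newtons" is the grip in N (left out, the last holds). Time passes only in rows, so rows that do not move let the fingers close. It gives the time, the measured TCP pose, the force and the opening at its end, in the units of the state.
- get_obs(): the state, without advancing time (a new reading comes with each control period).
- read_camera(name): name is "scene" or "top" or "wrist"; returns the picture (400x640x3 uint8, red, green, blue); there is no depth.
- calibration(name): a dict with "mtx" (3x3 intrinsics, pixels), "R" (3x3) and "t" (3): a world point X has camera coordinates R X + t; the wrist camera has in their place "hand_eye" (4x4, takes a point from camera to tool coordinates, whose origin is the TCP and whose axes are the flange's). Camera axes: x right, y down, z forward; pixel columns grow to the right and rows downward; lengths in m; the calibration is good to about 2 mm. A picture is of the moment at which its call begins: read the wrist's pose just before it. calibration takes no time and is no camera call.
- hand_in(): hands the job in, once; it reports no verdict.
Trained networks look in the newest picture that a camera, given by its name, has taken for a name from the list of things; names that differ only in an ending like _2 or _b are one class to them, and where a whole thing is asked for, a point or a joint stands for the part that bears it (a point fixed in the world has none). Each returns a list of dicts, best first, with "conf" (0 to 1); they miss things now and then, are a little off and sometimes report something else, mostly with a low value. They report only what shows in the picture. A call takes as long as a camera call. They do not tell look-alikes from the thing itself.
- regions_of(thing, camera): "region" (400x640 bool, what is visible of it) and "point" ([column, row] in pixels, amid what is visible of it).
The state is a dict: "t": time; "q": joint angles; "joint_vel": joint speeds; "joint_torque": joint torques, N m; "eef_pos": TCP position; "tool_rot": TCP orientation; "contact_force": force on the tool from outside, world axes, zero at the start; "torque": the same for the moment, N m; "gripper_width": opening from 0.0 (shut) to 1.0 (fully open).
Only numpy, scipy, OpenCV 4.12 (cv2) and the standard library are available. Lean on these libraries where they do the work, as an engineer would, in place of code of your own. Each camera call takes 0.05 s, during which the arm holds its last target.

### The job

Lift the long freezer box out of its yellow outline and stand it aside on the bench, take every sample cassette out of the bay behind it and seat each one flat and square in the incubator pocket of its own colour. When all are seated, pick up the hand scanner and hold it level and still for two seconds with its window centred about 8 cm above the barcode label on the block, then in the same way above the top label of each seated cassette in the order blue, yellow, red, and lay it back on its teal mat, lengthwise and near the middle. Finish with the freezer box standing squarely in the middle of its yellow outline again, and leave the bottle, the beaker and the jar alone.

Things in the scene. Friction and masses are not known exactly. Their poses are not given: they have to be found in the camera images.
- box_bar (a point): Middle of the bar of the loose freezer box (blue, white lid, 0.55 kg): 72 (x) x 220 (y) x 80 mm high, flat lid, z up. Bar 18 (x) x 110 (y) x 18 mm high on two end posts over the lid's middle; this point is 114 mm above the underside, 34 mm above the lid. It starts on its outline some 8 mm in front of the cassettes, so fingers cannot get between.
- box_place (a point): Centre, at bench level, of the box's place: a yellow outline 78 (x) x 230 mm (y) drawn flat at the open mouth of the storage bay. x points to the bay's back wall, z up. The cassettes stand in the bay at about x = 63 mm.
- bay: Fixed three-sided storage bay, white walls 6 mm thick, 60 mm high, open at the front (-x) and top; floor at bench level. Origin at bench level in the middle of the cassette row, 63 mm in +x of box_place, same axes. Inner faces: back wall at x = 53 mm; side walls at y = -132 and 132 mm, running from x = -21 to 59 mm.
- block: Fixed white incubator block with an aluminium deck 30 mm above the bench. Origin at bench level under the yellow (middle) pocket; z up. Three pockets in a row along x at 68 mm pitch: blue at -68, yellow at 0, red at 68 mm. Deck from x = -108 to 108 and y = -120 to 60 mm; nothing stands over it by more than 3 mm. The barcode label is at y = -90 mm.
- mat: The scanner's teal mat, 200 (x) x 90 mm (y), 1 mm thin, lying flat on the bench. Origin at its centre at bench level, z up.
- scanner_body (a point): Middle of the loose hand scanner's body, half-way up, 24 mm above its underside; 0.2 kg, lying flat along its x. Grey body 34 wide (y) x 48 mm high, from 75 mm behind this point to 40 mm ahead (x); then a black head 50 long x 56 wide x 48 mm high with a red patch on top. z up. Grip across the 34 mm.
- scanner_window (a point): Centre of the scanner's red reading window, in the underside of the head: 65 mm ahead (x) and 24 mm below scanner_body. It looks straight down, along -z of the scanner.
- scanner: The scanner as a whole: origin on its underside, 5 mm ahead (x) of the point below scanner_body. x towards its head, z up.
- label (a point): Centre of the white barcode label, 60 x 40 mm, facing up on the deck of the incubator block, 30 mm above the bench. Axes as the block's (z up).
- blue_cassette (a point): Centre, half-way up, of the loose blue sample cassette: block 38 (x) x 76 (y) x 64 mm (z up), 0.16 kg, white band, 50 x 26 mm barcode label on top; the lowest 6 mm are 2 mm smaller all round as a lead-in. Grip across the 38 mm. May be absent. Starts standing in the bay, its x about along the bay's x, about 34 mm from the back wall, 10 mm from its neighbours' ends.
- blue_pocket (a point): Centre of the floor of the blue pocket (marked by blue patches at its two ends) in the incubator block: 42 (x) x 80 mm (y), 10 mm deep, open upward; its floor is 20 mm and the deck 30 mm above the bench. Axes as the block's, z up. A cassette may go in either way round.
- yellow_cassette (a point): Centre, half-way up, of the loose yellow sample cassette: block 38 (x) x 76 (y) x 64 mm (z up), 0.16 kg, white band, 50 x 26 mm barcode label on top; the lowest 6 mm are 2 mm smaller all round as a lead-in. Grip across the 38 mm. May be absent. Starts standing in the bay, its x about along the bay's x, about 34 mm from the back wall, 10 mm from its neighbours' ends.
- yellow_pocket (a point): Centre of the floor of the yellow pocket (marked by yellow patches at its two ends) in the incubator block: 42 (x) x 80 mm (y), 10 mm deep, open upward; its floor is 20 mm and the deck 30 mm above the bench. Axes as the block's, z up. A cassette may go in either way round.
- red_cassette (a point): Centre, half-way up, of the loose red sample cassette: block 38 (x) x 76 (y) x 64 mm (z up), 0.16 kg, white band, 50 x 26 mm barcode label on top; the lowest 6 mm are 2 mm smaller all round as a lead-in. Grip across the 38 mm. May be absent. Starts standing in the bay, its x about along the bay's x, about 34 mm from the back wall, 10 mm from its neighbours' ends.
- red_pocket (a point): Centre of the floor of the red pocket (marked by red patches at its two ends) in the incubator block: 42 (x) x 80 mm (y), 10 mm deep, open upward; its floor is 20 mm and the deck 30 mm above the bench. Axes as the block's, z up. A cassette may go in either way round.
- bottle: Bystander, not to be disturbed: amber bottle with blue cap, 60 mm diameter, 130 mm tall; origin at the centre of its underside.
- beaker: Bystander, not to be disturbed: clear plastic beaker, 70 mm diameter, 85 mm tall; origin at the centre of its underside.
- jar: Bystander, not to be disturbed: white jar with white lid, 60 mm diameter, 75 mm tall; origin at the centre of its underside.
Not all that is in view belongs to the job. What is shaped like the scanner but pink or purple is not meant.

How it is judged:
On the way, in this order (a step that is already met when the one before it is completed fails the run):
1. The freezer box stands upright on the bench at least 80 mm from its outlined place (horizontal distance between box_bar and box_place above 0.08 m and height (world z) of box_bar between 0.106 and 0.122 m and angle between box_bar's own z axis and vertical below 0.08 rad), for 0.3 s.
2. Every cassette is seated in the pocket of its own colour (x of blue_cassette in the frame of blue_pocket between -0.005 and 0.005 m and y of blue_cassette in the frame of blue_pocket between -0.005 and 0.005 m and z of blue_cassette in the frame of blue_pocket between 0.028 and 0.0355 m and angle between the y axis of blue_cassette and the y axis of blue_pocket, either way round below 0.1 rad and angle between each of blue_cassette, yellow_cassette, red_cassette's own z axis and vertical below 0.06 rad and x of yellow_cassette in the frame of yellow_pocket between -0.005 and 0.005 m and y of yellow_cassette in the frame of yellow_pocket between -0.005 and 0.005 m and z of yellow_cassette in the frame of yellow_pocket between 0.028 and 0.0355 m and angle between the y axis of yellow_cassette and the y axis of yellow_pocket, either way round below 0.1 rad and x of red_cassette in the frame of red_pocket between -0.005 and 0.005 m and y of red_cassette in the frame of red_pocket between -0.005 and 0.005 m and z of red_cassette in the frame of red_pocket between 0.028 and 0.0355 m and angle between the y axis of red_cassette and the y axis of red_pocket, either way round below 0.1 rad), for 0.3 s.
3. The scanner's window is held over the block's barcode label, 30 to 130 mm above it, within 18 mm of its centre, level and still (x of label in the frame of scanner_window between -0.018 and 0.018 m and y of label in the frame of scanner_window between -0.018 and 0.018 m and z of label in the frame of scanner_window between -0.13 and -0.03 m and angle between the z axis of label and the z axis of scanner_window, either way round below 0.25 rad and linear speed of scanner below 0.03 m/s and angular speed of scanner below 0.2 rad/s), for 1.5 s.
4. The scanner's window stays level over the blue cassette's top label, 30 to 130 mm above it, within 18 mm of its centre (x of blue_cassette in the frame of scanner_window between -0.018 and 0.018 m and y of blue_cassette in the frame of scanner_window between -0.018 and 0.018 m and z of blue_cassette in the frame of scanner_window between -0.162 and -0.062 m and angle between the z axis of blue_cassette and the z axis of scanner_window, either way round below 0.25 rad), for 1.5 s.
5. The scanner's window stays level over the yellow cassette's top label, 30 to 130 mm above it, within 18 mm of its centre (x of yellow_cassette in the frame of scanner_window between -0.018 and 0.018 m and y of yellow_cassette in the frame of scanner_window between -0.018 and 0.018 m and z of yellow_cassette in the frame of scanner_window between -0.162 and -0.062 m and angle between the z axis of yellow_cassette and the z axis of scanner_window, either way round below 0.25 rad), for 1.5 s.
6. The scanner's window stays level over the red cassette's top label, 30 to 130 mm above it, within 18 mm of its centre (x of red_cassette in the frame of scanner_window between -0.018 and 0.018 m and y of red_cassette in the frame of scanner_window between -0.018 and 0.018 m and z of red_cassette in the frame of scanner_window between -0.162 and -0.062 m and angle between the z axis of red_cassette and the z axis of scanner_window, either way round below 0.25 rad), for 1.5 s.
At the end, for the whole second after the job is handed in: Each cassette sits in its own colour's pocket: 5 mm from centre, 4 mm from the floor, 0.1 rad square, upright. Box stands on its outline: 15 mm across, 20 mm along, 0.15 rad. Scanner lies flat on its mat: middle within 45 mm along, 30 mm across, 0.35 rad (all of step 2 and x of box_bar in the frame of box_place between -0.015 and 0.015 m and y of box_bar in the frame of box_place between -0.02 and 0.02 m and angle between the y axis of box_bar and the y axis of box_place, either way round below 0.15 rad and height (world z) of box_bar between 0.106 and 0.122 m and angle between box_bar's own z axis and vertical below 0.08 rad and x of scanner_body in the frame of mat between -0.045 and 0.045 m and y of scanner_body in the frame of mat between -0.03 and 0.03 m and angle between the x axis of scanner_body and the x axis of mat, either way round below 0.35 rad and height (world z) of scanner_body between 0.018 and 0.03 m and angle between scanner_body's own z axis and vertical below 0.1 rad); the robot touches nothing.
It fails at once if The bottle is moved more than 30 mm or tipped (distance of bottle from where it was at the start of the episode above 0.03 m or angle between bottle's own z axis and vertical above 0.3 rad).
It fails at once if The beaker is moved more than 30 mm or tipped (distance of beaker from where it was at the start of the episode above 0.03 m or angle between beaker's own z axis and vertical above 0.3 rad).
It fails at once if The jar is moved more than 30 mm or tipped (distance of jar from where it was at the start of the episode above 0.03 m or angle between jar's own z axis and vertical above 0.3 rad).
Of cas_blue, cas_yellow, cas_red only 2 to 3 are there at a start; the rules pass over those that are not, and their reading is None.
At some moment in a run one of box, scanner may be knocked a few centimetres aside while the robot is not near it.
It also fails if it takes over 210 s, if anything falls off the work surface, if the arm or the gripper's body presses on something with over 40 N, if the wrist force passes 120 N, or if a joint passes its speed limit or range.

## Working session

There is one attempt and no reset: what is moved stays moved. The work goes in short steps, Python scripts to look and compute and a tool call to move; the robot and the scene stay as the last step left them, time stands still between calls to the robot, and variables do not carry over. Pictures are saved under pics/ and viewed, and the job is handed in when it is done.

Besides the shell and the picture viewer there is one more tool, called after "Request:" by a JSON object that holds its "name" and its "arguments", one argument or row to a line. send_rows: Moves the arm, as the interface text tells. Its arguments: {"type":"object","properties":{"motion":{"type":"string"},"newtons":{"type":"number"}},"required":["motion"]}

```bash
ls -la; mkdir -p pics
cat > h.py <<'E'
import numpy as np,cv2
from station import *
def save(n,im,crop=None,s=1):
    if crop: im=im[crop[1]:crop[3],crop[0]:crop[2]]
    im=cv2.resize(im,None,fx=s,fy=s,interpolation=cv2.INTER_CUBIC) if s!=1 else im
    cv2.imwrite('pics/'+n+'.png',im[:,:,::-1])
E
python3 - <<'E'
from h import *
o=get_obs();print(o)
for n in ['scene','top','wrist']:
    im=read_camera(n);save(n+'0',im)
    c=calibration(n);print(n,{k:np.round(v,4).tolist() for k,v in c.items()})
print(hold_point_z if not callable(hold_point_z) else hold_point_z())
E
```

```text
total 12
drwxr-xr-x  3 agent agent 4096 Dec  7 09:01 .
drwxr-xr-x 23 root  root  4096 Dec  7 09:01 ..
drwxr-xr-x  2 agent agent 4096 Dec  7 09:01 pics
{'t': 0.0, 'q': array([ 1.20088928,  0.47780864,  0.02232697,  1.55647452, -0.01150198,
        1.10930975, -0.08307007]), 'joint_vel': array([-5.58661572e-04, -1.90077405e-05,  1.10393528e-03, -5.12550965e-04,
       -1.52489223e-04, -8.04666413e-04,  1.29943322e-03]), 'joint_torque': array([ 1.15993709e-03, -5.96434164e+01,  1.60810076e+00, -2.81193191e+01,
        1.24890968e-02,  9.44659085e-03, -2.48636252e-05]), 'eef_pos': array([ 0.17454238, -0.65141204,  0.23031001]), 'tool_rot': array([-9.17175514e-04,  9.91439897e-01,  1.30560540e-01, -1.87517995e-04]), 'contact_force': array([0.11966404, 0.11813222, 0.04419106]), 'torque': array([0.02138112, 0.00481054, 0.04627852]), 'gripper_width': 1.001589701493483}
scene {'mtx': [[499.8302, 0.0, 318.5325], [0.0, 499.8302, 199.6714], [0.0, 0.0, 1.0]], 'R': [[-0.7687, 0.6395, 0.0067], [0.4499, 0.5483, -0.705], [-0.4545, -0.5389, -0.7092]], 't': [0.3713, -0.1757, 1.7575]}
top {'mtx': [[373.9468, 0.0, 323.5964], [0.0, 373.9468, 198.261], [0.0, 0.0, 1.0]], 'R': [[-0.027, -0.9994, -0.0214], [-0.992, 0.0294, -0.123], [0.1236, 0.018, -0.9922]], 't': [0.0354, 0.4936, 1.0864]}
wrist {'mtx': [[322.1864, 0.0, 318.3616], [0.0, 322.1864, 195.8452], [0.0, 0.0, 1.0]], 'hand_eye': [[-0.0012, -0.9546, -0.2977, 0.0754], [1.0, -0.0011, -0.0006, 0.0006], [0.0003, -0.2977, 0.9546, -0.1429], [0.0, 0.0, 0.0, 1.0]]}
0.0187
```

View pics/scene0.png

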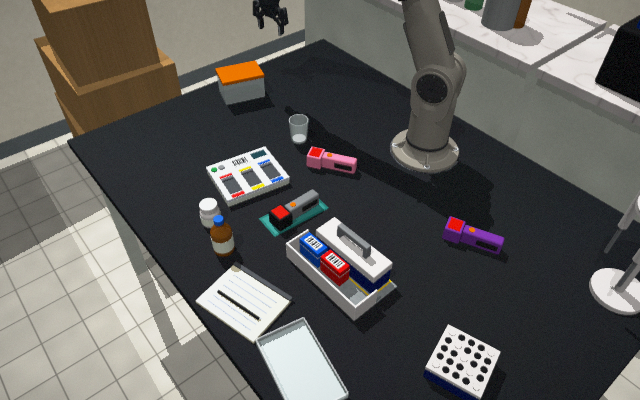

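View pics/top0.png

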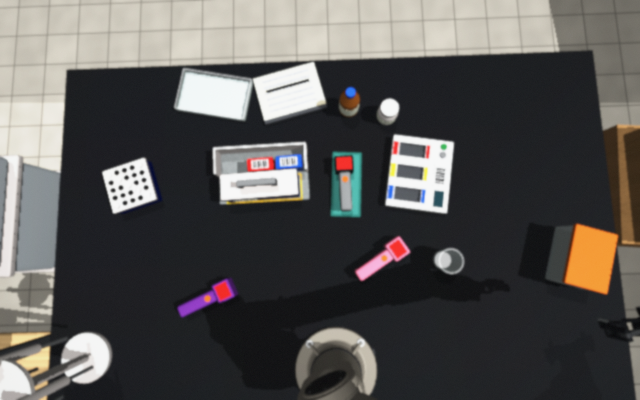

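View pics/wrist0.png

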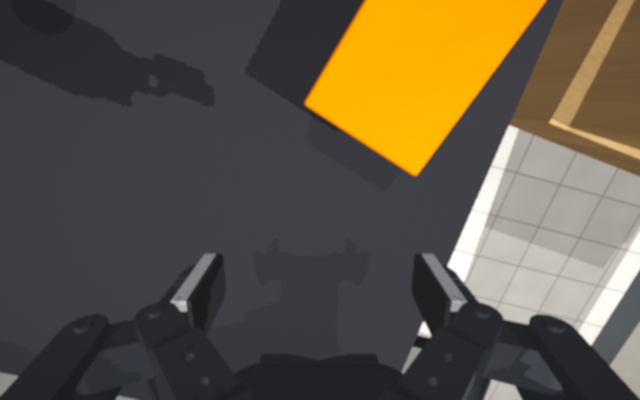

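Run:
```python
from h import *
im=read_camera('top');save('top1',im,(195,50,465,230),2.9)
im=read_camera('scene');save('scene1',im,(190,110,410,330),2.7)
for th in ['blue_cassette','yellow_cassette','red_cassette','box_bar','scanner','block','bay','mat','jar','beaker','bottle']:
    for c in ['top','scene']:
        print(th,c,[(np.round(d['point']).tolist(),round(d['conf'],2),int(d['region'].sum())) for d in regions_of(th,c)[:4]])
```

```text
blue_cassette top [([289.0, 162.0], 0.74, 368)]
blue_cassette scene [([314.0, 248.0], 0.9, 567)]
yellow_cassette top []
yellow_cassette scene [([247.0, 176.0], 0.66, 2993), ([312.0, 248.0], 0.3, 595), ([209.0, 210.0], 0.17, 435)]
red_cassette top [([260.0, 164.0], 0.9, 365)]
red_cassette scene [([332.0, 269.0], 0.83, 699), ([206.0, 211.0], 0.15, 447)]
box_bar top [([260.0, 188.0], 0.78, 2238), ([388.0, 112.0], 0.4, 404)]
box_bar scene [([356.0, 253.0], 0.93, 2679), ([289.0, 209.0], 0.59, 1009)]
scanner top [([346.0, 175.0], 0.89, 750), ([419.0, 175.0], 0.75, 4485), ([216.0, 298.0], 0.65, 900), ([382.0, 259.0], 0.61, 904)]
scanner scene [([292.0, 207.0], 0.91, 945), ([470.0, 237.0], 0.86, 1236), ([329.0, 160.0], 0.6, 886), ([357.0, 254.0], 0.35, 2600)]
block top [([420.0, 174.0], 0.78, 4461)]
block scene [([246.0, 169.0], 0.73, 3067), ([298.0, 218.0], 0.63, 488), ([292.0, 205.0], 0.16, 986)]
bay top [([252.0, 156.0], 0.95, 2036)]
bay scene [([342.0, 288.0], 0.92, 2306)]
mat top [([352.0, 188.0], 0.57, 1140)]
mat scene [([298.0, 221.0], 0.95, 497), ([245.0, 176.0], 0.71, 3015)]
jar top [([386.0, 114.0], 0.81, 435), ([258.0, 186.0], 0.69, 2206)]
jar scene [([207.0, 210.0], 0.71, 465), ([296.0, 218.0], 0.33, 536)]
beaker top [([448.0, 259.0], 0.88, 626), ([256.0, 158.0], 0.53, 2228)]
beaker scene [([300.0, 128.0], 0.96, 495)]
bottle top [([349.0, 102.0], 0.94, 460), ([417.0, 175.0], 0.72, 4475)]
bottle scene [([221.0, 238.0], 0.6, 705)]
```

View pics/top1.png

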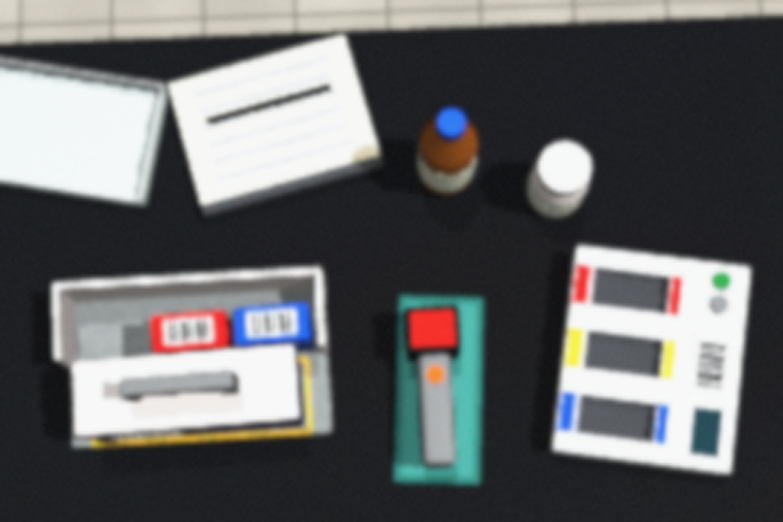

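View pics/scene1.png

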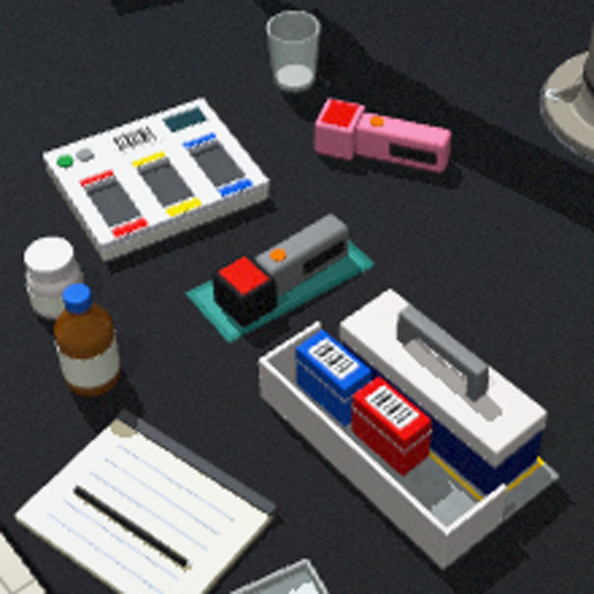

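```bash
cat >> h.py <<'E'
_T={'top':None,'scene':None}
def bp(cam,uv,z,pose=None):
    """pixel(s)->world at height z. pose=(pos,quat wxyz) for wrist"""
    c=calibration(cam);K=np.array(c['mtx']);uv=np.atleast_2d(np.array(uv,float))
    r=np.c_[uv,np.ones(len(uv))]@np.linalg.inv(K).T
    if cam=='wrist':
        from scipy.spatial.transform import Rotation as Ro
        p,q=pose;Rt=Ro.from_quat([q[1],q[2],q[3],q[0]]).as_matrix();H=np.array(c['hand_eye'])
        d=r@(Rt@H[:3,:3]).T;C=Rt@H[:3,3]+np.array(p)
    else:
        R=np.array(c['R']);d=r@R;C=-R.T@np.array(c['t'])
    s=(z-C[2])/d[:,2]
    return C+d*s[:,None]
E
python3 - <<'E'
from h import *
def T(l): return np.array(l,float)/2.9+[195,50]
def S(l): return np.array(l,float)/2.7+[190,110]
def pr(n,a): print(n,np.round(a*1000).astype(int)[:,:2].tolist())
pr('bar top',bp('top',T([[120,385],[237,380]]),.123))
pr('bar scn',bp('scene',S([[407,312],[479,374]]),.123))
pr('lid top',bp('top',T([[72,365],[295,346],[302,420],[75,435]]),.08))
pr('lid scn',bp('scene',S([[341,325],[391,291],[545,412],[498,462]]),.08))
pr('blue top',bp('top',T([[232,309],[308,303],[314,338]]),.064))
pr('blue lab',bp('top',T([[271,324]]),.064)); pr('red lab',bp('top',T([[188,331]]),.064))
pr('blue lab s',bp('scene',S([[333,356]]),.064)); pr('red lab s',bp('scene',S([[392,404]]),.064))
pr('block top',bp('top',T([[577,245],[751,265],[732,474],[553,453]]),.03))
pr('block scn',bp('scene',S([[44,153],[205,98],[270,188],[107,247]]),.03))
pr('bay top',bp('top',T([[52,282],[325,266]]),.06))
pr('mat',bp('top',T([[399,295],[484,297],[481,484],[393,482]]),.001))
pr('mat s',bp('scene',S([[188,293],[231,340],[373,264]]),.001))
pr('scn head',bp('top',T([[408,310],[455,308],[457,348],[409,350]]),.048))
pr('scn tail',bp('top',T([[424,464],[452,461]]),.048))
pr('jar',bp('top',T([[565,166]]),.075));pr('bottle',bp('top',T([[451,122]]),.13))
pr('beaker',bp('top',[[452,261]],.085));pr('bay front',bp('top',T([[74,445],[331,432]]),.0))
E
```

```text
bar top [[533, 260], [535, 148]]
bar scn [[541, 161], [540, 264]]
lid top [[562, 319], [575, 96], [500, 90], [492, 315]]
lid scn [[578, 104], [507, 101], [497, 315], [573, 328]]
blue top [[618, 161], [622, 83], [586, 78]]
blue lab [[602, 121]]
red lab [[597, 206]]
blue lab s [[602, 120]]
red lab s [[596, 205]]
block top [[684, -198], [656, -377], [438, -343], [465, -162]]
block scn [[652, -374], [439, -336], [478, -150], [680, -189]]
bay top [[654, 346], [661, 65]]
mat [[643, -10], [638, -101], [438, -90], [442, 2]]
mat s [[636, -96], [640, -9], [446, 2]]
scn head [[615, -18], [616, -67], [574, -67], [574, -18]]
scn tail [[456, -30], [458, -58]]
jar [[753, -182]]
bottle [[781, -64]]
beaker [[302, -330]]
bay front [[492, 340], [497, 66]]
```

Request:
{"name": "send_rows", "arguments": {
  "motion": "3 2.2 0.2 0 0 3 0;3 2.2 0.2 0 0 3 0;3 2.2 0.2 0 0 3 0;3 2.2 0.2 0 0 3 0;3 2.2 0.2 0 0 3 0;3 2.2 0.2 0 0 3 0;3 2.2 0.2 0 0 3 0;3 2.2 0.2 0 0 3 0;3 2.2 0.2 0 0 3 0;0.5 3.8 0 0 0 3 0;0.5 3.8 0 0 0 3 0;0.5 3.8 0 0 0 3 0;0.5 3.8 0 0 0 3 0;0.5 3.8 0 0 0 3 0;0.5 3.8 0 0 0 3 0;0.5 3.8 0 0 0 3 0;0.5 3.8 0 0 0 3 0;0.5 3.8 0 0 0 3 0;0.5 3.8 0 0 0 3 0;0 0 0 0 0 0 0",
  "newtons": 60
}}

```text
t: 3.02
eef_pos: [0.499, -0.0465, 0.2536]
tool_rot: [0.007, 0.797, 0.604, 0.003]
contact_force: [-0.6, 0.2, 0.1]
gripper_width: 1.001
```

```bash
cat >> h.py <<'E'
def wpose():
    o=get_obs();return (o['eef_pos'],o['tool_rot'])
def wshot(n):
    p=wpose();im=read_camera('wrist');save(n,im);np.savez('pics/'+n+'.npz',p=p[0],q=p[1]);return p,im
def lpose(n):
    d=np.load('pics/'+n+'.npz');return d['p'],d['q']
def proj(n,X):
    from scipy.spatial.transform import Rotation as Ro
    p,q=lpose(n);c=calibration('wrist');H=np.array(c['hand_eye']);Rt=Ro.from_quat([q[1],q[2],q[3],q[0]]).as_matrix()
    X=np.atleast_2d(X);t=(X-p)@Rt;cc=(t-H[:3,3])@H[:3,:3];u=cc@np.array(c['mtx']).T;return u[:,:2]/u[:,2:]
def yaw(q): return np.degrees(2*np.arctan2(q[2],q[1]))
E
python3 - <<'E'
from h import *
wshot('w1')
E
```

```text
(no output)
```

View pics/w1.png

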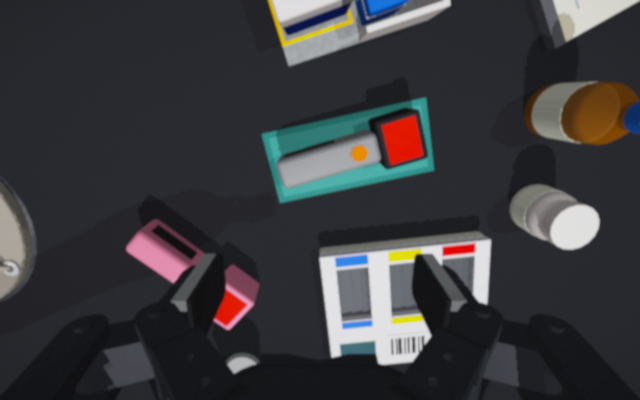

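Request:
{"name": "send_rows", "arguments": {
  "motion": "0.4 3.8 0 0 0 3 0;0.5 3.8 0 0 0 3 0;0.5 3.8 0 0 0 3 0;0.5 3.8 0 0 0 3 0;0.5 3.8 0 0 0 2.5 0;0.5 3.8 0 0 0 2 0;0.5 3.8 0 0 0 1 0;0 0 0 0 0 0 0;0 0 0 0 0 0 0"
}}

```text
t: 3.82
eef_pos: [0.5347, 0.2133, 0.2537]
tool_rot: [0.01, 0.7, 0.714, 0.003]
contact_force: [0.3, -0.9, -0.4]
gripper_width: 1.001
```

Run:
```python
from h import *
p,_=wshot('w2');print(yaw(p[1]))
def pr(n,a): print(n,np.round(a*1000).astype(int)[:,:2].tolist())
q=lpose('w1')
pr('mat',bp('wrist',[[262,133],[427,98],[434,170],[279,202]],.001,q))
pr('block',bp('wrist',[[320,249],[490,236]],.03,q))
pr('pock',bp('wrist',[[353,262],[405,256],[459,250],[357,324],[407,319]],.03,q))
```

```text
91.1044340613041
mat [[445, 1], [645, -13], [638, -102], [438, -88]]
block [[474, -154], [683, -196]]
pock [[509, -183], [575, -193], [643, -204], [492, -277], [559, -288]]
```

View pics/w2.png

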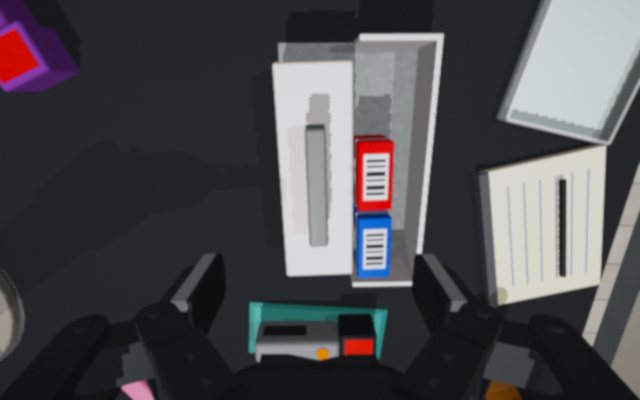

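Run:
```python
from h import *
q=lpose('w2')
def pr(n,a): print(n,np.round(a*1000).astype(int)[:,:2].tolist())
pr('bar',bp('wrist',[[306,127],[325,125],[328,244],[309,245]],.123,q))
pr('lid',bp('wrist',[[273,64],[354,62],[287,276],[354,273]],.08,q))
pr('red',bp('wrist',[[356,142],[390,138],[394,210],[358,212]],.064,q))
pr('blue',bp('wrist',[[356,215],[388,214],[390,278],[357,276]],.064,q))
pr('bay',bp('wrist',[[443,34],[414,286],[360,34]],.06,q))
```

```text
bar [[525, 262], [541, 264], [547, 155], [529, 154]]
lid [[494, 313], [568, 316], [504, 93], [579, 98]]
red [[576, 242], [611, 246], [622, 168], [582, 165]]
blue [[580, 161], [616, 163], [625, 82], [586, 84]]
bay [[654, 344], [656, 68], [575, 343]]
```

```bash
cat >> h.py <<'E'
def need(x,y,z,yawdeg):
    from scipy.spatial.transform import Rotation as Ro
    o=get_obs();q=o['tool_rot'];R=Ro.from_quat([q[1],q[2],q[3],q[0]])
    h=np.radians(yawdeg)/2;Rt=Ro.from_quat([np.cos(h),np.sin(h),0,0])
    print('d cm',np.round((np.array([x,y,z])-o['eef_pos'])*100,2),'rot deg',np.round(np.degrees((Rt*R.inv()).as_rotvec()),2),'t',round(o['t'],2),'F',np.round(o['contact_force'],1),'w',round(o['gripper_width'],3))
E
python3 -c "
from h import *
need(.536,.208,.095,92.6)"
```

```text
d cm [  0.15  -0.58 -15.89] rot deg [0.47 1.06 1.48] t 3.87 F [-0.4  0.6  0.6] w 0.999
```

Request:
{"name": "send_rows", "arguments": {
  "motion": "0.1 -0.3 -2 0.5 1 1.5 0;0 -0.3 -3 0 0 0 0;0 0 -3 0 0 0 0;0 0 -3 0 0 0 0;0 0 -2 0 0 0 0;0 0 -1.5 0 0 0 0;0 0 -1 0 0 0 0;0 0 0 0 0 0 0"
}}

```text
t: 4.53
eef_pos: [0.5403, 0.1901, 0.0943]
tool_rot: [0.005, 0.699, 0.715, 0.0]
contact_force: [0.6, 0.8, 0.0]
gripper_width: 1.0
```

```bash
python3 -c "
from h import *
need(.536,.208,.095,92.6);wshot('w3')"
```

```text
d cm [-0.43  1.79  0.07] rot deg [0.35 0.4  1.26] t 4.53 F [0.6 0.8 0. ] w 1.0
```

View pics/w3.png

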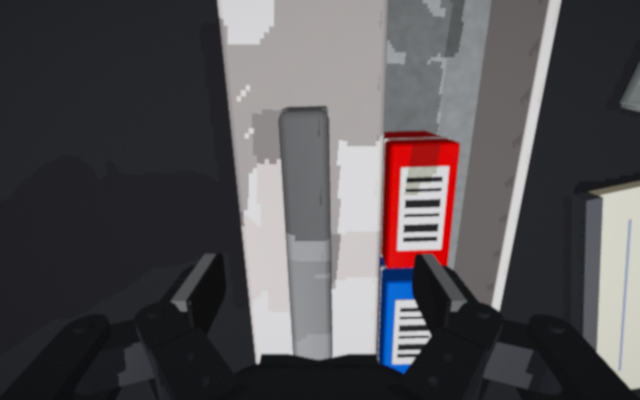

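Request:
{"name": "send_rows", "arguments": {
  "motion": "-0.4 0.9 0 0.3 0.4 1.2 0;0 0.9 0 0 0 0 0;0 0 0 0 0 0 0"
}}

```text
t: 4.83
eef_pos: [0.5387, 0.2088, 0.0983]
tool_rot: [0.001, 0.692, 0.722, 0.002]
contact_force: [-0.6, 0.4, 0.5]
gripper_width: 1.003
```

```bash
python3 -c "
from h import *
need(.536,.208,.095,92.6);wshot('w4')"
```

```text
d cm [-0.27 -0.08 -0.33] rot deg [-0.06  0.26  0.15] t 4.83 F [-0.6  0.4  0.5] w 1.003
```

View pics/w4.png

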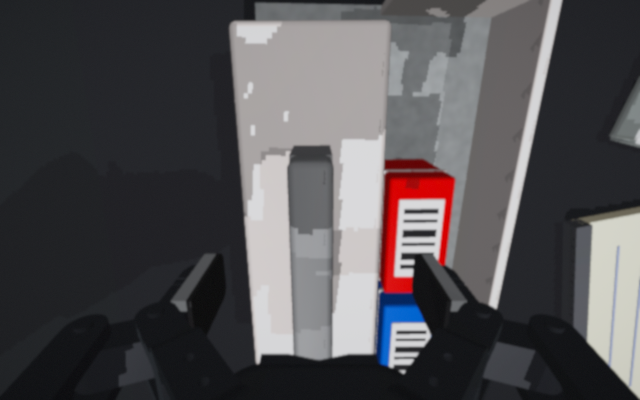

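Run:
```python
from h import *
q=lpose('w4')
print(np.round(bp('wrist',[[289,159],[331,159],[291,340],[332,340]],.123,q)*1000))
print(np.round(bp('wrist',[[231,21],[390,22]],.08,q)*1000))
```

```text
[[525. 261. 123.]
 [540. 262. 123.]
 [527. 179. 123.]
 [545. 180. 123.]]
[[495. 314.  80.]
 [566. 317.  80.]]
```

Request:
{"name": "send_rows", "arguments": {
  "motion": "-0.35 -0.1 -0.3 0 0.2 0 0;0 0 0 0 0 0 0;0 0 0 0 0 0 0.6;0 0 0 0 0 0 1;0 0 0 0 0 0 1;0 0 0 0 0 0 1;0 0 0 0 0 0 1;0 0 0 0 0 0 1;0 0 0 0 0 0 1",
  "newtons": 80
}}

```text
t: 5.63
eef_pos: [0.536, 0.2079, 0.0975]
tool_rot: [0.001, 0.692, 0.722, 0.002]
contact_force: [0.1, 1.0, -2.6]
gripper_width: 0.193
```

Request:
{"name": "send_rows", "arguments": {
  "motion": "0 0 1 0 0 0 1;0 0 1 0 0 0 1;0 0 1 0 0 0 1;0 0 1 0 0 0 1;-0.5 0 1 0 0 0 1;-1 0 1 0 0 0 1;-2 0.5 1 0 0 0 1;-2 0.5 0 0 0 0 1;-2 0.5 0 0 0 0 1;-2 0.5 0 0 0 0 1;-2 0.5 0 0 0 0 1;-2 0.5 0 0 0 0 1;0 0 0 0 0 0 1;0 0 0 0 0 0 1"
}}

```text
t: 6.8
eef_pos: [0.3912, 0.2368, 0.1796]
tool_rot: [0.004, 0.692, 0.722, 0.003]
contact_force: [1.4, 0.6, -4.3]
gripper_width: 0.193
```

```bash
python3 -c "
from h import *
need(.40,.25,.0975,92.6)
save('top2',read_camera('top'),(150,100,450,300),2.6)"
```

```text
d cm [ 0.88  1.32 -8.21] rot deg [0.07 0.51 0.16] t 6.8 F [ 1.4  0.6 -4.3] w 0.193
```

View pics/top2.png

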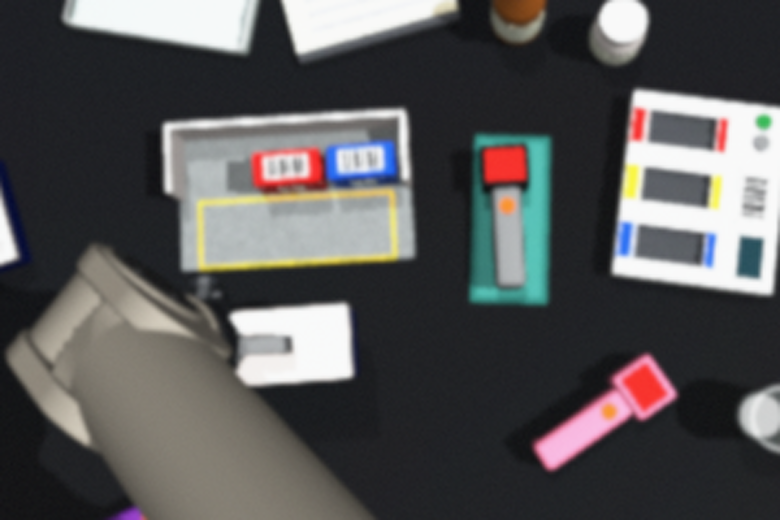

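Request:
{"name": "send_rows", "arguments": {
  "motion": "0.5 0.7 -1.5 0 0.5 0 1;0.4 0.6 -1.5 0 0 0 1;0 0 -1.5 0 0 0 1;0 0 -1.2 0 0 0 1;0 0 -0.8 0 0 0 1;0 0 0 0 0 0 1;0 0 0 0 0 0 1"
}}

```text
t: 7.43
eef_pos: [0.4061, 0.2504, 0.1156]
tool_rot: [0.002, 0.694, 0.72, 0.003]
contact_force: [-0.3, 0.5, -3.9]
gripper_width: 0.196
```

```bash
python3 -c "
from h import *
need(.40,.25,.0975,92.6)
o=np.array([[198,200],[391,190],[397,258],[203,269]])/2.6+[150,100]
print(np.round(bp('top',o,0)*1000), np.round(bp('top',o,0).mean(0)*1000))
"
```

```text
d cm [-0.61 -0.04 -1.81] rot deg [-0.08  0.37  0.51] t 7.43 F [-0.3  0.5 -3.9] w 0.196
[[574. 323.   0.]
 [579.  92.   0.]
 [497.  86.   0.]
 [491. 317.   0.]] [535. 204.   0.]
```

Request:
{"name": "send_rows", "arguments": {
  "motion": "-0.3 0 -0.6 0 0.3 0.3 1;0 0 -0.5 0 0 0 1;0 0 -0.4 0 0 0 1;0 0 -0.3 0 0 0 1;0 0 0 0 0 0 1;0 0 0 0 0 0 1"
}}

```text
t: 7.93
eef_pos: [0.4047, 0.2507, 0.098]
tool_rot: [0.001, 0.693, 0.721, 0.002]
contact_force: [-0.2, 0.0, -4.1]
gripper_width: 0.195
```

```bash
python3 -c "
from h import *
need(.40,.25,.0975,92.6)
"
```

```text
d cm [-0.47 -0.07 -0.05] rot deg [-0.16  0.24  0.27] t 7.93 F [-0.2  0.  -4.1] w 0.195
```

Request:
{"name": "send_rows", "arguments": {
  "motion": "0 0 -0.2 0 0 0 1;0 0 -0.2 0 0 0 1;0 0 0 0 0 0 1"
}}

```text
t: 8.18
eef_pos: [0.4052, 0.251, 0.0982]
tool_rot: [0.003, 0.693, 0.721, 0.002]
contact_force: [0.7, -0.3, -4.7]
gripper_width: 0.2
```

Request:
{"name": "send_rows", "arguments": {
  "motion": "0 0 -0.4 0 0 0 1;0 0 -0.4 0 0 0 1"
}}

```text
t: 8.35
eef_pos: [0.4064, 0.2513, 0.0971]
tool_rot: [0.006, 0.693, 0.721, 0.002]
contact_force: [-23.7, -17.9, 77.4]
gripper_width: 0.195
```

Request:
{"name": "send_rows", "arguments": {
  "motion": "0 0 0.3 0 0 0 1;0 0 0 0 0 0 1"
}}

```text
t: 8.52
eef_pos: [0.4071, 0.2522, 0.1027]
tool_rot: [0.007, 0.693, 0.721, 0.003]
contact_force: [0.2, 0.5, -4.8]
gripper_width: 0.195
```

Request:
{"name": "send_rows", "arguments": {
  "motion": "0 0 -0.25 0 0.3 0 1;0 0 -0.2 0 0 0 1;0 0 0 0 0 0 1;0 0 0 0 0 0 1"
}}

```text
t: 8.85
eef_pos: [0.4084, 0.2523, 0.0974]
tool_rot: [0.006, 0.693, 0.721, 0.002]
contact_force: [0.4, -2.9, 7.9]
gripper_width: 0.2
```

Request:
{"name": "send_rows", "arguments": {
  "motion": "0 0 0 0 0 0 0.4;0 0 0 0 0 0 0;0 0 0 0 0 0 0;0 0 0 0 0 0 0;0 0 2 0 0 0 0;0 0 3 0 0 0 0;0 0 3 0 0 0 0;0 0 3 0 0 0 0;1 -0.5 3 0 0 0 0;1 -0.5 2 0 0 0 0;2 -1 0 0 0 0 0;2 -1 0 0 0 0 0;2 0 0 0 0 0 0;2 0 0 0 0 0 0;2 0 0 0 0 0 0;0 0 0 0 0 0 0;0 0 0 0 0 0 0"
}}

```text
t: 10.27
eef_pos: [0.5306, 0.2217, 0.2656]
tool_rot: [0.006, 0.691, 0.722, 0.003]
contact_force: [-0.4, 0.8, 0.2]
gripper_width: 1.001
```

```bash
python3 -c "
from h import *
need(.6,.2,.026,92.6);wshot('w5')
save('scene2',read_camera('scene'),(190,110,510,330),2.4)"
```

```text
d cm [  6.94  -2.17 -23.96] rot deg [0.2  0.7  0.08] t 10.27 F [-0.4  0.8  0.2] w 1.001
```

View pics/w5.png

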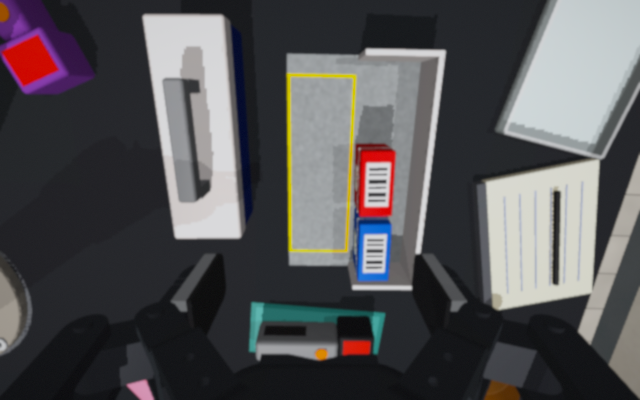

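View pics/scene2.png

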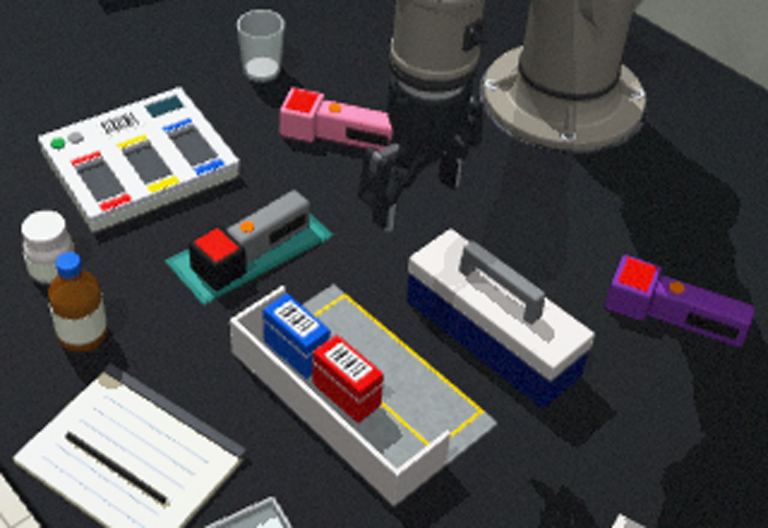

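Run:
```python
from h import *
q=lpose('w5')
a=bp('wrist',[[289,75],[355,75],[350,251],[290,250]],.0,q)*1000;print(np.round(a),np.round(a.mean(0)))
for n,l in [('red',[[358,150],[393,149],[393,215],[360,213]]),('blue',[[358,219],[389,221],[388,280],[358,278]])]:
    a=bp('wrist',l,.064,q)*1000;print(n,np.round(a[:,:2]).tolist(),np.round(a.mean(0)))
for n,l in [('redlab',[[365,164],[389,164],[389,206],[366,207]]),('bluelab',[[362,234],[386,234],[385,275],[363,275]])]:
    a=bp('wrist',l,.064,q)*1000;print(n,np.round(a[:,:2]).tolist(),np.round(a.mean(0)))
a=bp('wrist',[[445,52],[414,288],[365,50]],.06,q)*1000;print('bay',np.round(a))
```

```text
[[494. 318.   0.]
 [573. 321.   0.]
 [584.  89.   0.]
 [499.  87.   0.]] [537. 204.   0.]
red [[574.0, 242.0], [612.0, 245.0], [620.0, 169.0], [582.0, 170.0]] [597. 206.  64.]
blue [[581.0, 163.0], [617.0, 162.0], [624.0, 84.0], [587.0, 85.0]] [602. 123.  64.]
redlab [[583.0, 227.0], [609.0, 228.0], [615.0, 180.0], [589.0, 178.0]] [599. 203.  64.]
bluelab [[587.0, 144.0], [615.0, 145.0], [619.0, 91.0], [593.0, 90.0]] [603. 117.  64.]
bay [[654. 343.  60.]
 [659.  71.  60.]
 [574. 341.  60.]]
```

Request:
{"name": "send_rows", "arguments": {
  "motion": "1 -2 -1 0.2 0.7 2.2 0.36;1 -2 -2 0 0 0 0.36;1 -2 -2 0 0 0 0.36;1 -2 -2 0 0 0 0.36;1 -1 -2 0 0 0 0.36;1 -1 -2 0 0 0 0.36;1 0 -2 0 0 0 0.36;0 0 -1 0 0 0 0.36;0 0 0 0 0 0 0.36;0 0 0 0 0 0 0.36"
}}

```text
t: 11.2
eef_pos: [0.5929, 0.1229, 0.1241]
tool_rot: [0.0, 0.671, 0.741, 0.001]
contact_force: [-0.1, 0.7, -0.4]
gripper_width: 0.638
```

```bash
python3 -c "
from h import *
need(.602,.121,.022,94.8);wshot('w6')"
```

```text
d cm [  0.91  -0.19 -10.21] rot deg [-0.07  0.14 -0.85] t 11.2 F [-0.1  0.7 -0.4] w 0.638
```

View pics/w6.png

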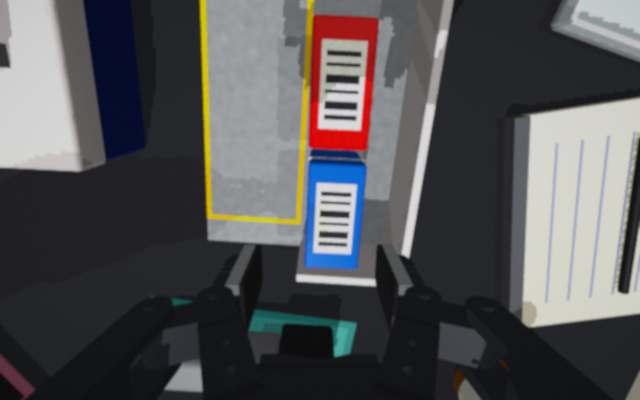

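Run:
```python
from h import *
q=lpose('w6')
for n,l in [('blue',[[308,160],[366,163],[359,269],[306,266]]),('bluelab',[[316,182],[356,184],[351,256],[313,253]]),('red',[[314,15],[379,17],[368,149],[310,148]])]:
    a=bp('wrist',l,.064,q)*1000;d=a[0]-a[3]+a[1]-a[2];print(n,np.round(a[:,:2]).tolist(),np.round(a.mean(0)),np.degrees(np.arctan2(-d[0],d[1])))
a=bp('wrist',[[207,218],[301,222]],.0,q)*1000;print(np.round(a))
```

```text
blue [[582.0, 158.0], [619.0, 160.0], [625.0, 84.0], [588.0, 82.0]] [604. 121.  64.] 4.1659332481774625
bluelab [[589.0, 144.0], [615.0, 145.0], [618.0, 93.0], [592.0, 93.0]] [603. 119.  64.] 3.4210551584133557
red [[578.0, 241.0], [615.0, 243.0], [619.0, 169.0], [583.0, 166.0]] [599. 205.  64.] 3.4257276392333695
[[497.  85.   0.]
 [580.  89.   0.]]
```

Request:
{"name": "send_rows", "arguments": {
  "motion": "0.6 -0.1 -1 0 0 -1.6 0.36;0.4 0 -1 0 0 0 0.36;0 0 -1 0 0 0 0.36;0 0 -1 0 0 0 0.36;0 0 0 0 0 0 0.36;0 0 0 0 0 0 0.36"
}}

```text
t: 11.75
eef_pos: [0.6032, 0.1266, 0.0878]
tool_rot: [0.002, 0.679, 0.734, 0.005]
contact_force: [0.4, 0.6, 1.1]
gripper_width: 0.642
```

```bash
python3 -c "
from h import *
need(.6035,.1205,.022,94)"
```

```text
d cm [ 0.03 -0.61 -6.58] rot deg [-0.21  0.58 -0.44] t 11.75 F [0.4 0.6 1.1] w 0.642
```

Request:
{"name": "send_rows", "arguments": {
  "motion": "0 -0.6 -0.8 -0.2 0.6 -0.4 0.36;0 0 -1 0 0 0 0.36;0 0 -1 0 0 0 0.36;0 0 -1 0 0 0 0.36;0 0 -1 0 0 0 0.36;0 0 0 0 0 0 0.36"
}}

```text
t: 12.25
eef_pos: [0.6029, 0.1196, 0.0353]
tool_rot: [-0.0, 0.682, 0.731, -0.0]
contact_force: [-0.1, -0.1, -0.7]
gripper_width: 0.64
```

```bash
python3 -c "
from h import *
need(.6035,.1205,.022,94);wshot('w7')"
```

```text
d cm [ 0.06  0.09 -1.33] rot deg [ 0.01 -0.07 -0.01] t 12.25 F [-0.1 -0.1 -0.7] w 0.64
```

View pics/w7.png

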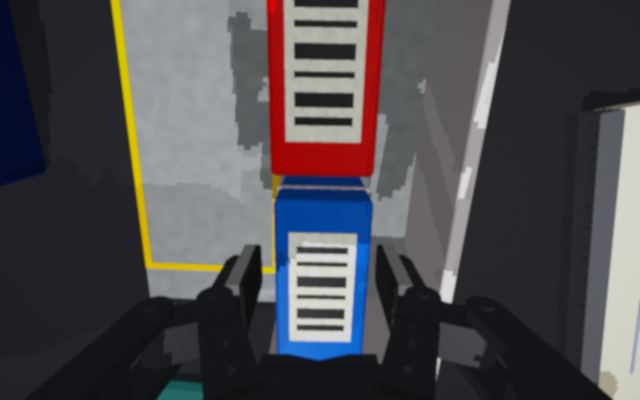

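Request:
{"name": "send_rows", "arguments": {
  "motion": "0.1 0.1 -0.7 0 0 0 0.36;0 0 -0.6 0 0 0 0.36;0 0 0 0 0 0 0.36;0 0 0 0 0 0 0.7;0 0 0 0 0 0 1;0 0 0 0 0 0 1;0 0 0 0 0 0 1;0 0 0 0 0 0 1",
  "newtons": 50
}}

```text
t: 12.97
eef_pos: [0.6048, 0.1216, 0.0224]
tool_rot: [0.0, 0.682, 0.732, 0.0]
contact_force: [-0.7, 0.3, -1.9]
gripper_width: 0.439
```

Request:
{"name": "send_rows", "arguments": {
  "motion": "0 0 1 0 0 0 1;0 0 1.5 0 0 0 1;0 0 2 0 0 0 1;0 0 2.5 0 0 0 1;0 0 2.5 0 0 0 1;0 0 2.5 0 0 0 1;-0.5 -2 2 0 0 -1 1;-1 -3 1 0 0 -2 1;-1 -3 0 0 0 -2 1;-1 -3.5 0 0 0 -2 1;-1 -3.5 0 0 0 -2 1;-1 -3.5 0 0 0 -2 1;-1 -3.5 0 0 0 -2 1;-1 -3 0 0 0 0 1;-1 -3 0 0 0 0 1;-1 -2 0 0 0 0 1;-0.5 -1 0 0 0 0 1;0 0 0 0 0 0 1;0 0 0 0 0 0 1"
}}

```text
t: 14.55
eef_pos: [0.4932, -0.1974, 0.1947]
tool_rot: [0.003, 0.762, 0.648, 0.004]
contact_force: [0.8, -0.1, -0.9]
gripper_width: 0.44
```

```bash
python3 -c "
from h import *
need(.4995,-.228,.042,81);wshot('w8')
save('top3',read_camera('top'),(300,90,500,240),4)"
```

```text
d cm [  0.63  -3.06 -15.27] rot deg [-0.01  0.63  0.22] t 14.55 F [ 0.8 -0.1 -0.9] w 0.44
```

View pics/w8.png

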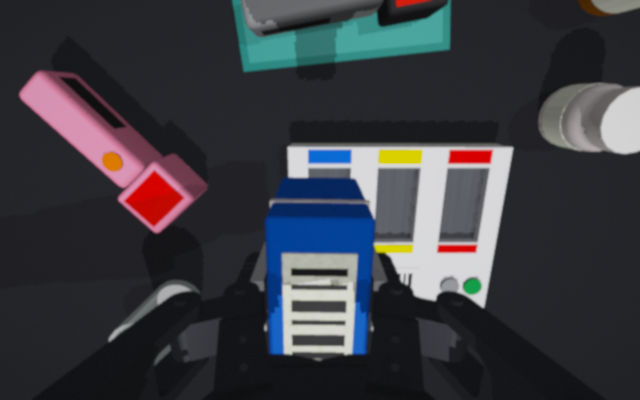

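View pics/top3.png

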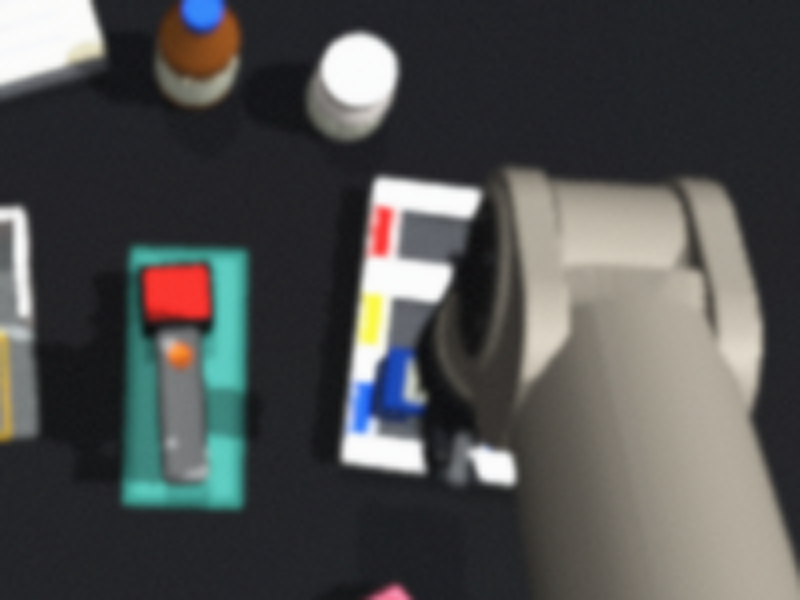

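Run:
```python
from h import *
from scipy.spatial.transform import Rotation as Ro
for n,zb in [('w7',-.0353),('w8',-.0224)]:
    p,q=lpose(n);R=Ro.from_quat([q[1],q[2],q[3],q[0]]).as_matrix()
    # tool z down: bottom at tool z=+|zb|
    for nm,pts in [('top',[[.038,-.019,-zb-.064],[.038,.019,-zb-.064],[-.038,.019,-zb-.064]]),('bot+x',[[.038,-.019,-zb],[.038,.019,-zb]]),('lab',[[.025,-.013,-zb-.064],[-.025,-.013,-zb-.064]])]:
        X=np.array(pts)@R.T+p; print(n,nm,np.round(proj(n,X)).tolist())
q=lpose('w8')
a=bp('wrist',[[288,147],[512,147],[487,306]],.03,q)*1000;print('deck',np.round(a))
for nm,l in [('red',[[450,151],[492,151],[490,163],[448,163],[440,245],[477,245],[475,252],[437,252]]),('yel',[[379,151],[422,151],[421,163],[379,163],[376,245],[412,245],[411,252],[376,252]]),('blue',[[308,151],[351,151],[351,163],[309,163]])]:
    a=bp('wrist',l,.03,q)*1000;print(nm,np.round(a[:,:2]).tolist(),np.round(a.mean(0)))
```

```text
w7 top [[269.0, 200.0], [371.0, 200.0], [363.0, 363.0]]
w7 bot+x [[285.0, 165.0], [353.0, 165.0]]
w7 lab [[286.0, 232.0], [290.0, 339.0]]
w8 top [[263.0, 212.0], [377.0, 212.0], [367.0, 388.0]]
w8 bot+x [[283.0, 170.0], [355.0, 170.0]]
w8 lab [[282.0, 247.0], [287.0, 363.0]]
deck [[ 471. -165.   30.]
 [ 683. -200.   30.]
 [ 658. -377.   30.]]
red [[624.0, -194.0], [664.0, -201.0], [662.0, -212.0], [621.0, -205.0], [609.0, -292.0], [648.0, -299.0], [646.0, -307.0], [605.0, -300.0]] [ 635. -251.   30.]
yel [[556.0, -183.0], [597.0, -190.0], [595.0, -201.0], [555.0, -194.0], [542.0, -281.0], [580.0, -287.0], [578.0, -295.0], [541.0, -289.0]] [ 568. -240.   30.]
blue [[489.0, -172.0], [529.0, -178.0], [528.0, -190.0], [488.0, -183.0]] [ 508. -181.   30.]
```

Run:
```python
from h import *
im=cv2.imread('pics/w8.png')[:,:,::-1];save('w8z',im,(250,140,400,370),2.6)
```

```text
(no output)
```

View pics/w8z.png

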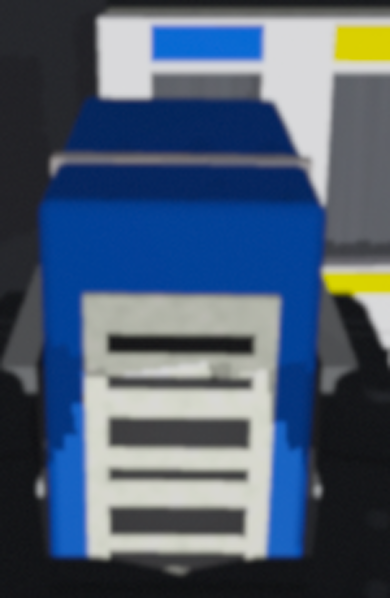

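Request:
{"name": "send_rows", "arguments": {
  "motion": "0.4 -1 -1.5 0 0.6 0 1;0.3 -1 -1.5 0 0 0 1;0 -0.7 -1.5 0 0 0 1;0 0 -1.5 0 0 0 1;0 0 -1.5 0 0 0 1;0 0 -1.5 0 0 0 1;0 0 -1.5 0 0 0 1;0 0 -1 0 0 0 1;0 0 0 0 0 0 1;0 0 0 0 0 0 1"
}}

```text
t: 15.48
eef_pos: [0.5084, -0.2119, 0.072]
tool_rot: [-0.001, 0.754, 0.657, 0.004]
contact_force: [0.0, -0.8, -1.7]
gripper_width: 0.441
```

```bash
python3 -c "
from h import *
need(.501,-.227,.044,80.8)"
```

```text
d cm [-0.74 -1.51 -2.8 ] rot deg [-0.39  0.33 -1.3 ] t 15.48 F [ 0.  -0.8 -1.7] w 0.441
```

Request:
{"name": "send_rows", "arguments": {
  "motion": "-0.6 -0.8 0 -0.4 0.3 -1.3 1;-0.1 -0.7 0 0 0 0 1;0 0 0 0 0 0 1;0 0 0 0 0 0 1"
}}

```text
t: 15.82
eef_pos: [0.5023, -0.2284, 0.0741]
tool_rot: [0.002, 0.762, 0.648, 0.001]
contact_force: [-0.8, 0.6, -1.9]
gripper_width: 0.437
```

```bash
python3 -c "
from h import *
need(.501,-.227,.044,80.8);p,im=wshot('w9');save('w9z',im,(220,100,420,300),3)"
```

```text
d cm [-0.13  0.14 -3.01] rot deg [0.11 0.18 0.09] t 15.82 F [-0.8  0.6 -1.9] w 0.437
```

View pics/w9z.png

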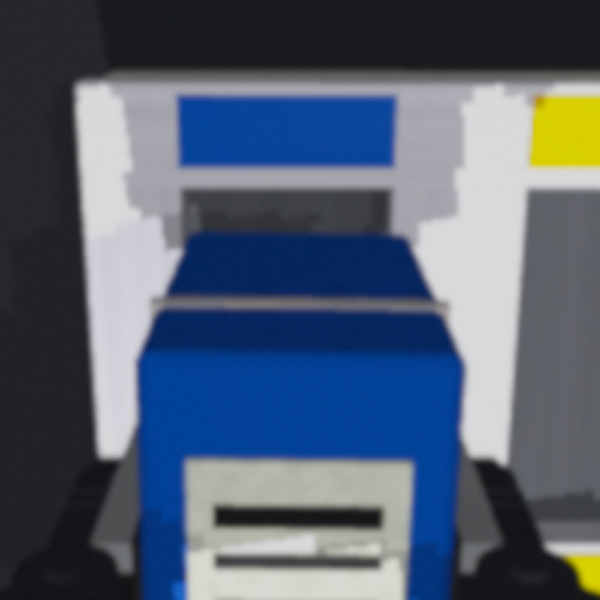

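Run:
```python
from h import *
q=lpose('w9')
a=bp('wrist',[[279.3,132],[352,132],[350.7,162.7],[280.7,162.7]],.03,q)*1000
print(np.round(a,1))
y=np.radians(80.8);tx=np.array([np.cos(y),np.sin(y)])
m=a[2:,:2].mean(0);print('pocket centre',m-40*tx)
# cassette bottom: TCP z .0741, bottom at -.0224; full section 6 mm up
a=bp('wrist',[[220+188/3,100+235/3],[220+408/3,100+237/3]],.0741-.0224,q)*1000;print(a,a[:,:2].mean(0)-36*tx)
a=bp('wrist',[[220+138/3,100+357/3],[220+463/3,100+357/3]],.0741-.0224+.064,q)*1000;print(a,a[:,:2].mean(0)-38*tx)
print(q[0])
```

```text
[[ 488.9 -170.2   30. ]
 [ 530.  -177.    30. ]
 [ 526.9 -194.6   30. ]
 [ 486.2 -187.8   30. ]]
pocket centre [ 500.14175994 -230.6687452 ]
[[ 488.74312289 -192.24572485   51.7       ]
 [ 526.93837774 -198.94548394   51.7       ]] [ 502.08502756 -231.13250994]
[[ 490.06480087 -190.22870413  115.7       ]
 [ 526.08032844 -196.21875234  115.7       ]] [ 501.99707952 -230.73490631]
[ 0.50233271 -0.22836087  0.07413009]
```

Request:
{"name": "send_rows", "arguments": {
  "motion": "-0.2 0 -0.5 0 0.2 0 1;0 0 -0.5 0 0 0 1;0 0 -0.4 0 0 0 1;0 0 0 0 0 0 1;0 0 0 0 0 0 1"
}}

```text
t: 16.28
eef_pos: [0.5008, -0.229, 0.0597]
tool_rot: [0.002, 0.762, 0.647, -0.0]
contact_force: [-0.1, -0.7, -2.1]
gripper_width: 0.44
```

```bash
python3 -c "
from h import *
need(.5004,-.228,.0425,80.8)"
```

```text
d cm [-0.04  0.1  -1.72] rot deg [0.17 0.08 0.12] t 16.28 F [-0.1 -0.7 -2.1] w 0.44
```

Request:
{"name": "send_rows", "arguments": {
  "motion": "0 0.1 -0.5 0 0 0 1;0 0 -0.4 0 0 0 1;0 0 -0.3 0 0 0 1;0 0 0 0 0 0 1;0 0 0 0 0 0 1"
}}

```text
t: 16.7
eef_pos: [0.5007, -0.2272, 0.046]
tool_rot: [0.001, 0.762, 0.648, -0.0]
contact_force: [-0.8, -0.0, -0.7]
gripper_width: 0.439
```

```bash
python3 -c "
from h import *
need(.5004,-.228,.0425,80.8)"
```

```text
d cm [-0.03 -0.08 -0.35] rot deg [0.14 0.04 0.07] t 16.7 F [-0.8 -0.  -0.7] w 0.439
```

Request:
{"name": "send_rows", "arguments": {
  "motion": "0 -0.05 -0.3 0 0 0 1;0 0 0 0 0 0 1;0 0 0 0 0 0 1"
}}

```text
t: 16.95
eef_pos: [0.5009, -0.2278, 0.0427]
tool_rot: [0.001, 0.762, 0.648, -0.0]
contact_force: [-0.3, 0.3, -1.6]
gripper_width: 0.441
```

Request:
{"name": "send_rows", "arguments": {
  "motion": "0 0 -0.15 0 0 0 1;0 0 0 0 0 0 1;0 0 0 0 0 0 0.3;0 0 0 0 0 0 0.3;0 0 0 0 0 0 0.3;0 0 1 0 0 0 0.3;0 0 2 0 0 0 0.3;0 0 2.5 0 0 0 0.3;0 0 2.5 0 0 0 0.3;0 1 2.5 0 0 0 0.3;0.5 1 2 0 0 0 0.3;0 0 0 0 0 0 0.3;0 0 0 0 0 0 0.3"
}}

```text
t: 18.03
eef_pos: [0.5065, -0.2073, 0.178]
tool_rot: [0.003, 0.762, 0.647, 0.0]
contact_force: [-0.6, -0.7, -0.8]
gripper_width: 0.699
```

```bash
python3 -c "
from h import *
need(.5985,.205,.022,94);p,im=wshot('w10')"
```

```text
d cm [  9.2   41.23 -15.6 ] rot deg [ 0.19  0.27 13.31] t 18.03 F [-0.6 -0.7 -0.8] w 0.699
```

View pics/w10.png

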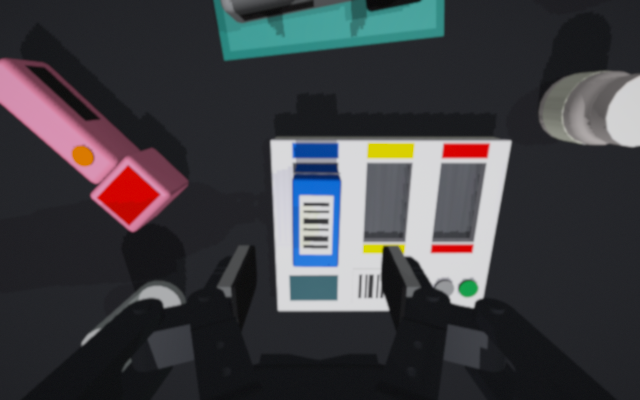

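Run:
```python
from h import *
q=lpose('w10');im=cv2.imread('pics/w10.png')[:,:,::-1];save('w10z',im,(260,120,530,320),2.9)
a=bp('wrist',[[300,195],[334,195],[334,255],[299,255]],.084,q)*1000;print('bluelab',np.round(a.mean(0),1),np.round(a,0))
a=bp('wrist',[[292,178],[341,178],[338,265],[294,266]],.084,q)*1000;print('bluetop',np.round(a.mean(0),1),np.round(a,0))
```

```text
bluelab [ 501.3 -230.7   84. ] [[ 493. -203.   84.]
 [ 519. -208.   84.]
 [ 511. -258.   84.]
 [ 483. -254.   84.]]
bluetop [ 501.2 -228.8   84. ] [[ 489. -189.   84.]
 [ 526. -195.   84.]
 [ 513. -268.   84.]
 [ 477. -263.   84.]]
```

View pics/w10z.png

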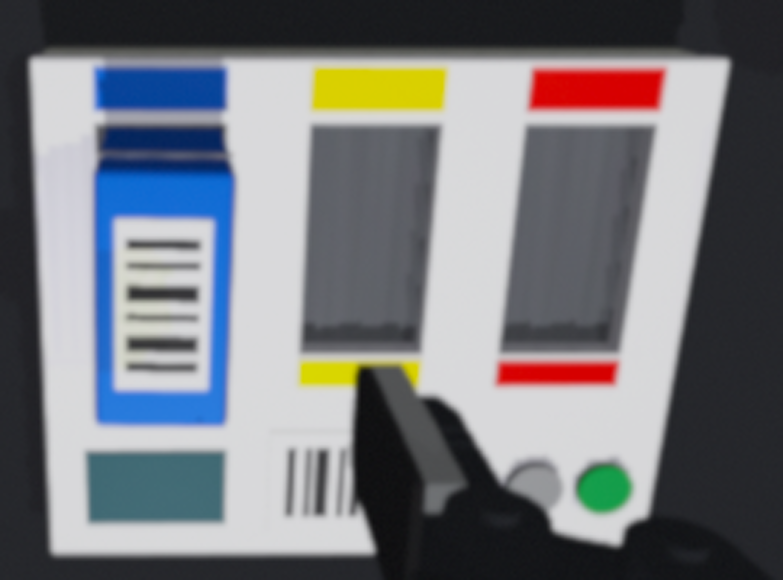

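Run:
```python
from h import *
q=lpose('w10')
for l in [[[526,125],[656,125],[620,353],[501,352]],[[312,125],[441,125],[420,353],[301,352]],[[532,69],[665,69],[615,384],[497,384]],[[30,57],[730,57],[648,555],[51,555]]]:
    a=bp('wrist',np.array(l)/2.9+[260,120],.03,q)*1000;print(np.round(a.mean(0),1),np.round(a[:,:2],0).tolist())
```

```text
[ 634.9 -253.    30. ] [[621.0, -211.0], [662.0, -217.0], [649.0, -296.0], [608.0, -289.0]]
[ 567.5 -241.8   30. ] [[554.0, -199.0], [594.0, -206.0], [581.0, -284.0], [541.0, -277.0]]
[ 635.3 -250.2   30. ] [[623.0, -193.0], [664.0, -200.0], [647.0, -307.0], [606.0, -301.0]]
[ 563.1 -271.7   30. ] [[470.0, -164.0], [684.0, -199.0], [657.0, -380.0], [440.0, -343.0]]
```

Request:
{"name": "send_rows", "arguments": {
  "motion": "0.5 2 0 0 0 1 0.36;0.8 3.5 0 0 0 1.3 0.36;0.8 3.5 0 0 0 1.3 0.36;0.8 3.5 0 0 0 1.3 0.36;0.8 3.5 0 0 0 1.3 0.36;0.8 3.5 0 0 0 1.3 0.36;0.8 3.5 0 0 0 1.3 0.36;0.8 3.5 0 0 0 1.3 0.36;0.8 3.5 0 0 0 1.3 0.36;0.8 3.5 -0.5 0 0 1.3 0.36;0.8 3.5 -1 0 0 0.6 0.36;0.7 2.5 -1 0 0 0 0.36;0 1 -1 0 0 0 0.36;0 0 -1 0 0 0 0.36;0 0 0 0 0 0 0.36;0 0 0 0 0 0 0.36"
}}

```text
t: 19.42
eef_pos: [0.5888, 0.203, 0.115]
tool_rot: [-0.003, 0.684, 0.73, -0.01]
contact_force: [0.1, -0.3, 0.8]
gripper_width: 0.638
```

```bash
python3 -c "
from h import *
need(.5985,.205,.022,94);p,im=wshot('w11')"
```

```text
d cm [ 0.97  0.2  -9.3 ] rot deg [ 0.6  -1.09  0.3 ] t 19.42 F [ 0.1 -0.3  0.8] w 0.638
```

View pics/w11.png

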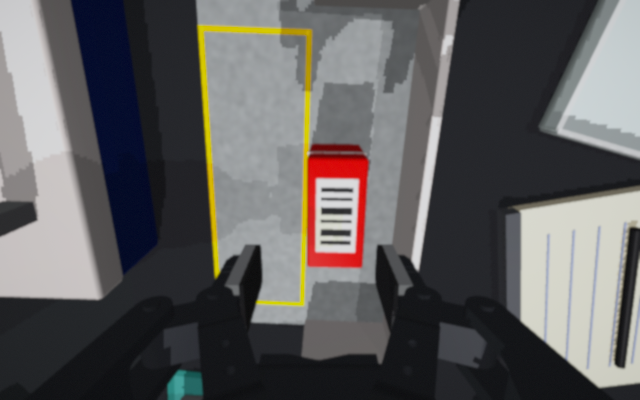

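Run:
```python
from h import *
q=lpose('w11')
for n,l in [('red',[[308,156],[368,157],[360,267],[308,266]]),('redlab',[[317,179],[359,178],[355,252],[315,251]])]:
    a=bp('wrist',l,.064,q)*1000;d=a[0]-a[3]+a[1]-a[2];print(n,np.round(a[:,:2]).tolist(),np.round(a.mean(0)),np.degrees(np.arctan2(-d[0],d[1])))
a=bp('wrist',[[199,26],[312,31],[304,305],[257,303]],.0,q)*1000;print(np.round(a))
```

```text
red [[578.0, 242.0], [615.0, 244.0], [618.0, 169.0], [582.0, 167.0]] [598. 206.  64.] 2.6455632412982863
redlab [[585.0, 228.0], [611.0, 231.0], [613.0, 180.0], [586.0, 179.0]] [599. 204.  64.] 2.439281064666239
[[492. 319.   0.]
 [574. 321.   0.]
 [580.  88.   0.]
 [535.  87.   0.]]
```

Request:
{"name": "send_rows", "arguments": {
  "motion": "0.6 0.1 -1 0.6 -1.1 -0.5 0.36;0.4 0 -1 0 0 0 0.36;0 0 -1 0 0 0 0.36;0 0 -1 0 0 0 0.36;0 0 -1 0 0 0 0.36;0 0 0 0 0 0 0.36;0 0 0 0 0 0 0.36"
}}

```text
t: 20.05
eef_pos: [0.601, 0.1924, 0.0626]
tool_rot: [0.003, 0.692, 0.722, -0.002]
contact_force: [-0.9, 0.7, 0.2]
gripper_width: 0.638
```

```bash
python3 -c "
from h import *
need(.599,.205,.022,93)"
```

```text
d cm [-0.2   1.26 -4.06] rot deg [0.36 0.06 0.53] t 20.05 F [-0.9  0.7  0.2] w 0.638
```

Request:
{"name": "send_rows", "arguments": {
  "motion": "-0.2 0.7 -0.5 0.3 0 0.5 0.36;0 0.5 -1 0 0 0 0.36;0 0 -1 0 0 0 0.36;0 0 0 0 0 0 0.36;0 0 0 0 0 0 0.36"
}}

```text
t: 20.47
eef_pos: [0.5987, 0.2072, 0.0356]
tool_rot: [0.0, 0.688, 0.726, 0.001]
contact_force: [0.5, 1.2, -0.5]
gripper_width: 0.64
```

```bash
python3 -c "
from h import *
need(.599,.205,.022,93)"
```

```text
d cm [ 0.03 -0.22 -1.36] rot deg [-0.04  0.1  -0.12] t 20.47 F [ 0.5  1.2 -0.5] w 0.64
```

Request:
{"name": "send_rows", "arguments": {
  "motion": "0 -0.2 -0.7 0 0 0 0.36;0 0 -0.6 0 0 0 0.36;0 0 0 0 0 0 0.36;0 0 0 0 0 0 0.7;0 0 0 0 0 0 1;0 0 0 0 0 0 1;0 0 0 0 0 0 1;0 0 0 0 0 0 1"
}}

```text
t: 21.13
eef_pos: [0.5986, 0.2046, 0.0212]
tool_rot: [0.0, 0.688, 0.726, 0.001]
contact_force: [-0.5, -0.3, -2.9]
gripper_width: 0.439
```

Request:
{"name": "send_rows", "arguments": {
  "motion": "0 0 1 0 0 0 1;0 0 1.5 0 0 0 1;0 0 2 0 0 0 1;0 0 2.5 0 0 0 1;0 0 2.5 0 0 0 1;0 0 2.5 0 0 0 1;0 -2 2 0 0 -1 1;0 -3 1 0 0 -2 1;0 -3.5 0.5 0 0 -2 1;0 -3.5 0.5 0 0 -2 1;0.5 -3.5 0 0 0 -2 1;0.5 -3.5 0 0 0 -2 1;0.5 -3.5 0 0 0 -1 1;0.5 -3.5 0 0 0 0 1;0.5 -3.5 0 0 0 0 1;0.5 -3.5 0 0 0 0 1;0.5 -3.5 0 0 0 0 1;0 -2 0 0 0 0 1;0 0 0 0 0 0 1;0 0 0 0 0 0 1"
}}

```text
t: 22.8
eef_pos: [0.6281, -0.1929, 0.2217]
tool_rot: [0.008, 0.759, 0.651, 0.01]
contact_force: [-0.4, 0.6, -2.2]
gripper_width: 0.442
```

```bash
python3 -c "
from h import *
need(.635,-.2525,.042,80.7);wshot('w12')"
```

```text
d cm [  0.69  -5.96 -17.97] rot deg [-0.08  1.49 -0.53] t 22.8 F [-0.4  0.6 -2.2] w 0.442
```

View pics/w12.png

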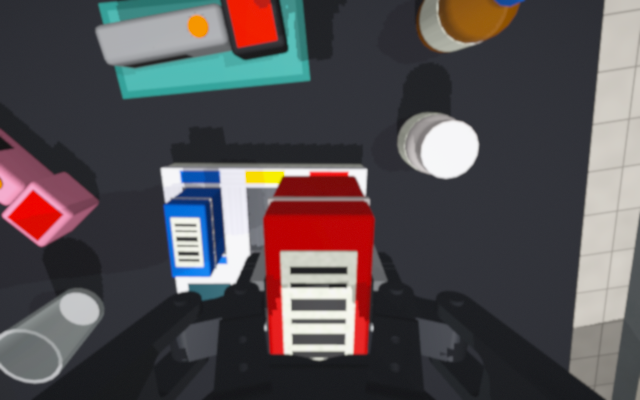

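Request:
{"name": "send_rows", "arguments": {
  "motion": "0.4 -1.5 -1 0 1.5 -0.5 1;0.3 -1.5 -1.5 0 0 0 1;0 -1.5 -1.5 0 0 0 1;0 -1.4 -1.5 0 0 0 1;0 0 -1.5 0 0 0 1;0 0 -1.5 0 0 0 1;0 0 -1.5 0 0 0 1;0 0 -1.5 0 0 0 1;0 0 -1.5 0 0 0 1;0 0 -1 0 0 0 1;0 0 0 0 0 0 1;0 0 0 0 0 0 1"
}}

```text
t: 23.85
eef_pos: [0.6297, -0.2509, 0.0665]
tool_rot: [-0.004, 0.758, 0.652, 0.001]
contact_force: [0.3, -0.1, -1.9]
gripper_width: 0.44
```

```bash
python3 -c "
from h import *
need(.635,-.2505,.074,80.7)"
```

```text
d cm [0.53 0.04 0.75] rot deg [-0.41 -0.26 -0.66] t 23.85 F [ 0.3 -0.1 -1.9] w 0.44
```

Request:
{"name": "send_rows", "arguments": {
  "motion": "0.5 0 0.5 -0.4 -0.2 -0.7 1;0 0 0 0 0 0 1;0 0 0 0 0 0 1"
}}

```text
t: 24.1
eef_pos: [0.6356, -0.2513, 0.073]
tool_rot: [0.001, 0.763, 0.647, 0.0]
contact_force: [-0.9, -0.9, -2.0]
gripper_width: 0.44
```

```bash
python3 -c "
from h import *
need(.635,-.2505,.0415,80.7);p,im=wshot('w13');save('w13z',im,(220,100,420,300),3)"
```

```text
d cm [-0.06  0.08 -3.15] rot deg [0.04 0.04 0.12] t 24.1 F [-0.9 -0.9 -2. ] w 0.44
```

View pics/w13z.png

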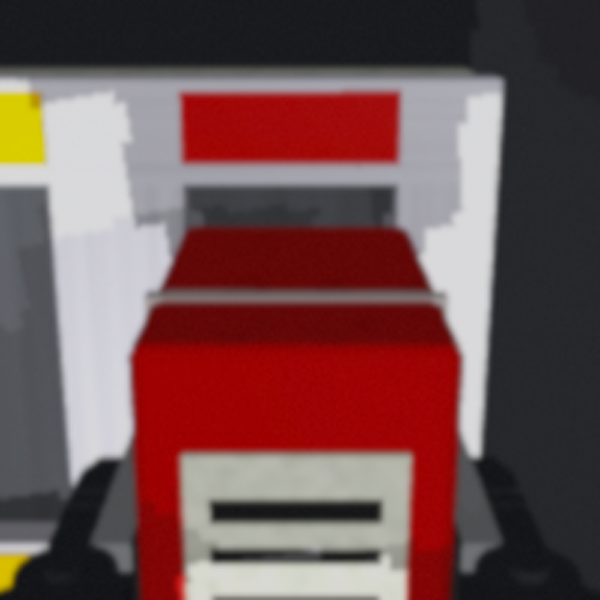

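Run:
```python
from h import *
q=lpose('w13')
f=lambda l:np.array(l)/3+[220,100]
y=np.radians(80.7);tx=np.array([np.cos(y),np.sin(y)])
a=bp('wrist',f([[184,185],[395,185]]),.03,q)*1000;print(a.round(1),'pocket',a[:,:2].mean(0)-40*tx)
a=bp('wrist',f([[182,93],[400,93]]),.03,q)*1000;print(a.round(1),'patch',a[:,:2].mean(0))
zb=.073-.0212
a=bp('wrist',f([[186,230],[407,230]]),zb,q)*1000;print(a.round(1),a[:,:2].mean(0)-36*tx)
a=bp('wrist',f([[133,350],[460,350]]),zb+.064,q)*1000;print(a.round(1),a[:,:2].mean(0)-38*tx)
```

```text
[[ 620.1 -209.9   30. ]
 [ 660.7 -216.7   30. ]] pocket [ 633.9473412  -252.82024178]
[[ 623.3 -192.5   30. ]
 [ 664.  -199.4   30. ]] patch [ 643.63892745 -195.95113196]
[[ 622.1 -213.9   51.8]
 [ 660.1 -220.3   51.8]] [ 635.28768859 -252.64804272]
[[ 623.4 -211.9  115.8]
 [ 659.2 -217.9  115.8]] [ 635.16054825 -252.38274655]
```

Request:
{"name": "send_rows", "arguments": {
  "motion": "-0.15 0 -0.5 0 0 0 1;0 0 -0.5 0 0 0 1;0 0 -0.4 0 0 0 1;0 0 0 0 0 0 1;0 0 0 0 0 0 1"
}}

```text
t: 24.57
eef_pos: [0.636, -0.2512, 0.0604]
tool_rot: [0.003, 0.763, 0.647, 0.002]
contact_force: [-0.2, 0.1, -1.4]
gripper_width: 0.441
```

```bash
python3 -c "
from h import *
need(.6343,-.2515,.0412,80.7)"
```

```text
d cm [-0.17 -0.03 -1.92] rot deg [0.13 0.33 0.08] t 24.57 F [-0.2  0.1 -1.4] w 0.441
```

Request:
{"name": "send_rows", "arguments": {
  "motion": "-0.25 0 -0.4 0 0.3 0 1;0 0 -0.4 0 0 0 1;0 0 -0.3 0 0 0 1;0 0 0 0 0 0 1;0 0 0 0 0 0 1"
}}

```text
t: 24.98
eef_pos: [0.6328, -0.2513, 0.0476]
tool_rot: [0.0, 0.763, 0.647, -0.001]
contact_force: [-0.2, 0.1, -1.7]
gripper_width: 0.44
```

```bash
python3 -c "
from h import *
need(.6343,-.2515,.0412,80.7)"
```

```text
d cm [ 0.15 -0.02 -0.64] rot deg [ 0.11 -0.06  0.08] t 24.98 F [-0.2  0.1 -1.7] w 0.44
```

Request:
{"name": "send_rows", "arguments": {
  "motion": "0.1 0 -0.3 0 0 0 1;0 0 -0.25 0 0 0 1;0 0 0 0 0 0 1;0 0 0 0 0 0 1"
}}

```text
t: 25.32
eef_pos: [0.6341, -0.2513, 0.0416]
tool_rot: [0.0, 0.763, 0.647, -0.001]
contact_force: [-0.1, 0.0, -2.1]
gripper_width: 0.44
```

```bash
python3 -c "
from h import *
need(.6343,-.2515,.0412,80.7)"
```

```text
d cm [ 0.02 -0.02 -0.04] rot deg [ 0.11 -0.04  0.09] t 25.32 F [-0.1  0.  -2.1] w 0.44
```

Request:
{"name": "send_rows", "arguments": {
  "motion": "0 0 -0.15 0 0 0 1;0 0 0 0 0 0 1;0 0 0 0 0 0 0.3;0 0 0 0 0 0 0.3;0 0 0 0 0 0 0.3;0 0 1 0 0 0 0.3;0 0 2 0 0 0 0.3;0 0 2.5 0 0 0 0.3;0 0 2.5 0 0 0 0.3;-0.5 1 2.5 0 0 0 0.3;-1 1 2 0 0 0 0.3;-2 2 1 0 0 0 0;-2 2 1 0 0 0 0;-1 1 0 0 0 0 0;0 0 0 0 0 0 0"
}}

```text
t: 26.57
eef_pos: [0.5686, -0.1794, 0.2006]
tool_rot: [0.004, 0.763, 0.646, 0.001]
contact_force: [-0.2, -0.1, -0.4]
gripper_width: 1.003
```

```bash
python3 -c "
from h import *
need(.5,-.045,.02,0);p,im=wshot('w14')
save('scene3',read_camera('scene'),(190,110,510,330),2.4)"
```

```text
d cm [ -6.86  13.44 -18.06] rot deg [  0.52   0.16 -80.52] t 26.57 F [-0.2 -0.1 -0.4] w 1.003
```

View pics/w14.png

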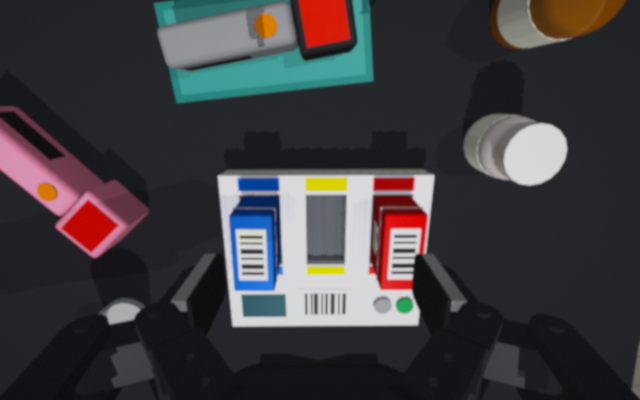

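View pics/scene3.png

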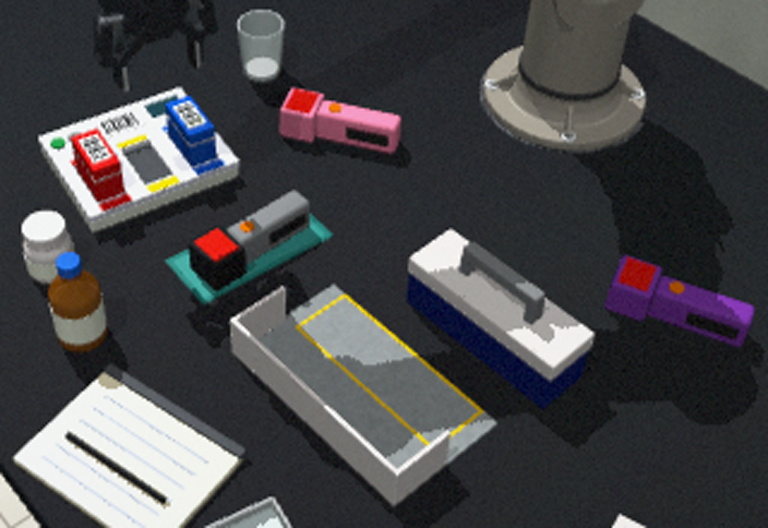

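Request:
{"name": "send_rows", "arguments": {
  "motion": "0 1 0.5 0.1 0 -6 0;-0.3 1 0.5 0 0 -7 0;-0.3 1 0.5 0 0 -7 0;-0.3 1 0.5 0 0 -7 0;-0.3 1 0 0 0 -7 0;-0.3 1.2 0 0 0 -7 0;-0.3 1.2 0 0 0 -7 0;-0.3 1.2 0 0 0 -7 0;-0.3 1.2 0 0 0 -7 0;-0.3 1.2 0 0 0 -7 0;-0.3 1.2 0 0 0 -7 0;-0.3 1.2 0 0 0 -4 0;0 0 0 0 0 0 0;0 0 0 0 0 0 0"
}}

```text
t: 27.83
eef_pos: [0.5465, -0.0583, 0.2177]
tool_rot: [0.005, 1.0, -0.017, -0.002]
contact_force: [-0.2, -0.6, 0.4]
gripper_width: 1.0
```

Run:
```python
from h import *
im=cv2.imread('pics/w14.png')[:,:,::-1];save('w14z',im,(210,160,450,340),3.2)
need(.535,-.045,.02,0);wshot('w15')
```

```text
d cm [ -1.15   1.33 -19.77] rot deg [ 0.57 -0.21  1.94] t 27.83 F [-0.2 -0.6  0.4] w 1.0
```

View pics/w14z.png

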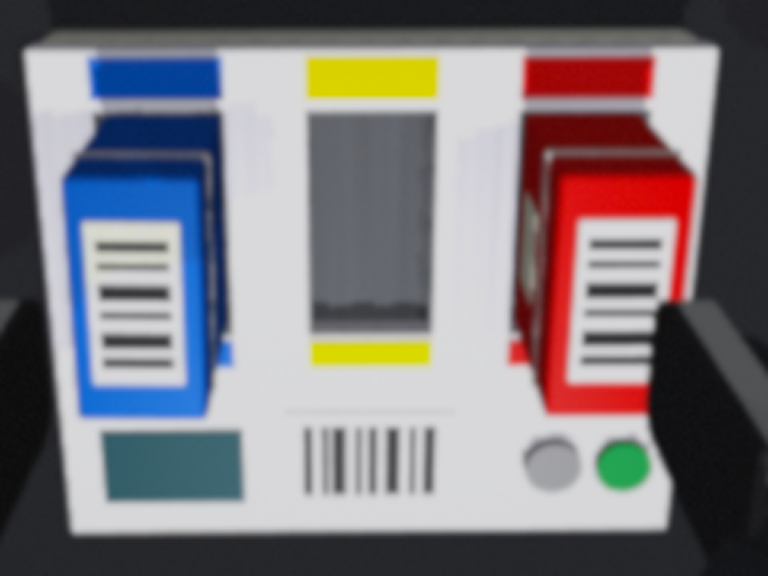

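View pics/w15.png

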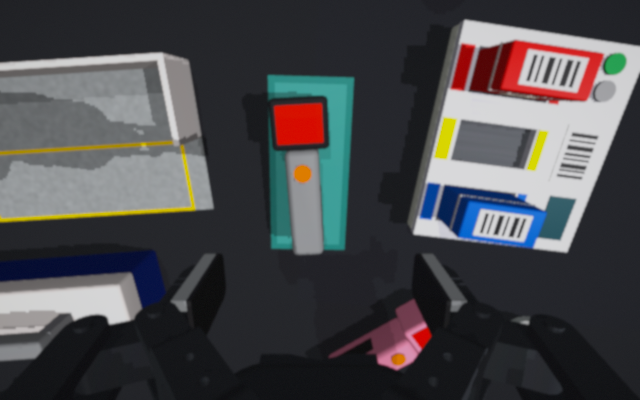

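Run:
```python
from h import *
q=lpose('w15')
def pr(n,l,z):
    a=bp('wrist',l,z,q)*1000;print(n,np.round(a[:,:2]).tolist(),np.round(a.mean(0)))
pr('head',[[272,98],[326,96],[328,147],[274,150]],.049)
pr('tail',[[293,254],[322,253]],.049); pr('body front',[[287,151],[316,149]],.049)
pr('mat',[[268,75],[354,77],[345,250],[271,248]],.001)
pr('redlab',[[527,44],[592,53],[583,94],[518,84]],.084)
pr('bluelab',[[481,204],[533,210],[525,243],[473,237]],.084)
pr('label bars',[[568,133],[599,136],[588,181],[557,177]],.03)
q=lpose('w14');f=lambda l:(np.array(l)/3.2+[210,160])
pr('bluelab14',f([[80,221],[181,221],[186,387],[93,387]]),.084)
pr('redlab14',f([[577,217],[678,217]]),.084);pr('red l',f([[565,385]]),.084)
pr('label14',f([[306,430],[434,430],[434,494],[306,494]]),.03)
```

```text
head [[621.0, -20.0], [621.0, -70.0], [573.0, -71.0], [572.0, -19.0]] [597. -45.  49.]
tail [[460.0, -30.0], [460.0, -61.0]] [460. -46.  49.]
body front [[571.0, -31.0], [572.0, -59.0]] [571. -45.  49.]
mat [[643.0, -12.0], [638.0, -102.0], [438.0, -90.0], [444.0, 1.0]] [541. -51.   1.]
redlab [[654.0, -228.0], [646.0, -281.0], [615.0, -281.0], [625.0, -226.0]] [ 635. -254.   84.]
bluelab [[522.0, -208.0], [514.0, -256.0], [481.0, -254.0], [489.0, -204.0]] [ 502. -231.   84.]
label bars [[576.0, -317.0], [572.0, -349.0], [524.0, -348.0], [530.0, -314.0]] [ 550. -332.   30.]
bluelab14 [[493.0, -203.0], [520.0, -208.0], [510.0, -258.0], [484.0, -254.0]] [ 502. -231.   84.]
redlab14 [[626.0, -225.0], [654.0, -229.0]] [ 640. -227.   84.]
red l [[618.0, -276.0]] [ 618. -276.   84.]
label14 [[533.0, -315.0], [578.0, -322.0], [574.0, -349.0], [529.0, -341.0]] [ 553. -332.   30.]
```

Request:
{"name": "send_rows", "arguments": {
  "motion": "-0.4 0.7 -1.5 0.5 -0.2 1.9 0;-0.2 0.6 -1.5 0 0 0 0;0 0 -1.5 0 0 0 0;0 0 -1.5 0 0 0 0;0 0 -1.5 0 0 0 0;0 0 -1.5 0 0 0 0;0 0 -1.5 0 0 0 0;0 0 -1 0 0 0 0;0 0 0 0 0 0 0;0 0 0 0 0 0 0"
}}

```text
t: 28.72
eef_pos: [0.5462, -0.0586, 0.0978]
tool_rot: [0.002, 1.0, 0.003, 0.002]
contact_force: [-0.1, 0.2, 0.8]
gripper_width: 0.998
```

Run:
```python
from h import *
need(.540,-.045,.013,0);wshot('w16')
```

```text
d cm [-0.62  1.36 -8.48] rot deg [ 0.24  0.26 -0.33] t 28.72 F [-0.1  0.2  0.8] w 0.998
```

View pics/w16.png

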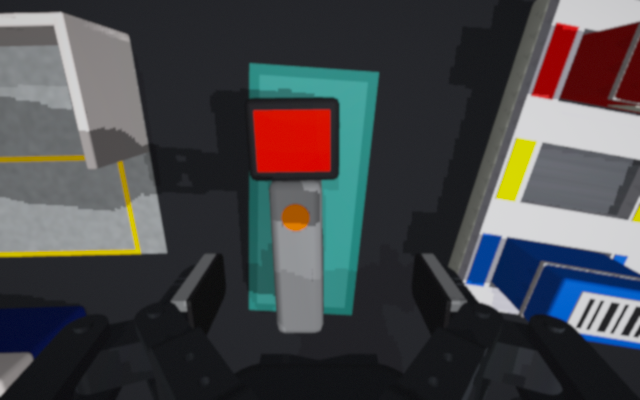

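Run:
```python
from h import *
q=lpose('w16')
def pr(n,l,z):
    a=bp('wrist',l,z,q)*1000;print(n,np.round(a[:,:2]).tolist(),np.round(a.mean(0)))
pr('head',[[248,99],[339,98],[338,180],[249,180]],.049)
pr('tail',[[279,332],[323,332]],.049); pr('bodyfront',[[271,180],[321,180]],.049)
```

```text
head [[620.0, -19.0], [621.0, -71.0], [572.0, -71.0], [572.0, -17.0]] [596. -45.  49.]
tail [[460.0, -32.0], [460.0, -63.0]] [460. -47.  49.]
bodyfront [[572.0, -30.0], [572.0, -61.0]] [572. -46.  49.]
```

Request:
{"name": "send_rows", "arguments": {
  "motion": "-0.6 1.2 -0.5 0.2 0.2 0.4 0;0 0 -1 0 0 0 0;0 0 -1 0 0 0 0;0 0 -1 0 0 0 0;0 0 -1 0 0 0 0;0 0 0 0 0 0 0;0 0 0 0 0 0 0"
}}

```text
t: 29.35
eef_pos: [0.5413, -0.045, 0.0506]
tool_rot: [0.0, 1.0, 0.008, 0.003]
contact_force: [-0.3, -0.2, 0.2]
gripper_width: 1.006
```

Run:
```python
from h import *
need(.540,-.046,.013,0.5)
```

```text
d cm [-0.13 -0.1  -3.76] rot deg [ 0.02  0.31 -0.36] t 29.35 F [-0.3 -0.2  0.2] w 1.006
```

Request:
{"name": "send_rows", "arguments": {
  "motion": "-0.1 -0.1 -1 0 0.3 -0.3 0;0 0 -1 0 0 0 0;0 0 -1 0 0 0 0;0 0 -0.6 0 0 0 0;0 0 0 0 0 0 0;0 0 0 0 0 0 0.5;0 0 0 0 0 0 1;0 0 0 0 0 0 1;0 0 0 0 0 0 1;0 0 0 0 0 0 1;0 0 0 0 0 0 1",
  "newtons": 70
}}

```text
t: 30.27
eef_pos: [0.541, -0.0463, 0.0114]
tool_rot: [0.0, 1.0, 0.005, 0.0]
contact_force: [-0.0, 0.3, -2.5]
gripper_width: 0.39
```

Request:
{"name": "send_rows", "arguments": {
  "motion": "0 0 0.5 0 0 0 1;0 0 1 0 0 0 1;0 0 1 0 0 0 1;0 0 1.5 0 0 0 1;0 0 2 0 0 0 1;0 0 2 0 0 0 1;0 0 2 0 0 0 1;0 0 2 0 0 0 1;-0.3 -1 2 0 0 0 1;-0.4 -2 1.5 0 0 0 1;-0.4 -2 1 0 0 0 1;-0.4 -2 0.5 0 0 0 1;-0.4 -2 0 0 0 0 1;-0.4 -2 0 0 0 0 1;-0.4 -2 0 0 0 0 1;-0.4 -2 0 0 0 0 1;-0.4 -2 0 0 0 0 1;-0.4 -2 0 0 0 0 1;-0.4 -2 0 0 0 0 1;0 -1.5 0 0 0 0 1"
}}

```text
t: 31.93
eef_pos: [0.4913, -0.2751, 0.2112]
tool_rot: [0.001, 1.0, 0.01, 0.007]
contact_force: [0.5, 0.5, -1.7]
gripper_width: 0.391
```

Run:
```python
from h import *
need(.497,-.331,.155,0.5);wshot('w17');save('scene4',read_camera('scene'),(170,60,410,240),3)
```

```text
d cm [ 0.57 -5.59 -5.62] rot deg [ 0.13  0.81 -0.65] t 31.93 F [ 0.5  0.5 -1.7] w 0.391
```

View pics/w17.png

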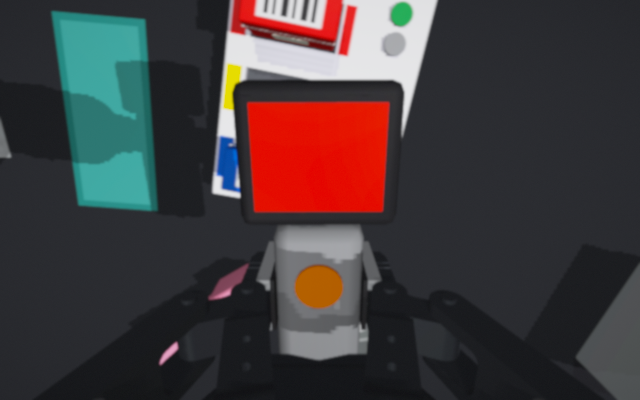

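View pics/scene4.png

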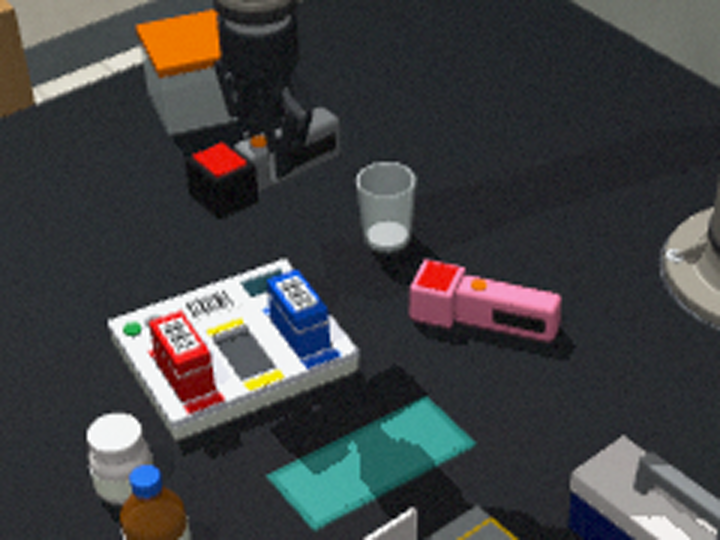

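```bash
cat >> h.py <<'E'
def toolproj(n,pts):
    from scipy.spatial.transform import Rotation as Ro
    p,q=lpose(n);R=Ro.from_quat([q[1],q[2],q[3],q[0]]).as_matrix()
    return np.round(proj(n,np.array(pts)@R.T+p)).tolist()
E
python3 - <<'E'
from h import *
z=-.0376
print(toolproj('w17',[[.081,-.028,z],[.081,.028,z],[.031,.028,z],[.031,-.028,z]]))
E
```

```text
[[225.0, 77.0], [407.0, 77.0], [396.0, 228.0], [237.0, 228.0]]
```

Request:
{"name": "send_rows", "arguments": {
  "motion": "0.3 -2 -1 0 0.8 -0.6 1;0.2 -2 -1 0 0 0 1;0 -1.5 -1 0 0 0 1;0 0 -1 0 0 0 1;0 0 -1 0 0 0 1;0 0 0 0 0 0 1;0 0 0 0 0 0 1"
}}

```text
t: 32.62
eef_pos: [0.497, -0.3281, 0.1622]
tool_rot: [0.0, 1.0, 0.005, 0.002]
contact_force: [0.4, -0.1, -2.4]
gripper_width: 0.391
```

Run:
```python
from h import *
need(.497,-.331,.150,0.5)
```

```text
d cm [-0.   -0.29 -1.22] rot deg [ 0.02  0.2  -0.09] t 32.62 F [ 0.4 -0.1 -2.4] w 0.391
```

Request:
{"name": "send_rows", "arguments": {
  "motion": "0 -0.2 -0.8 0 0.2 0 1;0 0 -0.8 0 0 0 1;0 0 -0.4 0 0 0 1;0 0 0 0 0 0 1;0 0 0 0 0 0 1"
}}

```text
t: 33.03
eef_pos: [0.498, -0.3268, 0.1409]
tool_rot: [-0.0, 1.0, 0.007, 0.0]
contact_force: [-0.0, 0.4, -1.5]
gripper_width: 0.389
```

Run:
```python
from h import *
need(.497,-.331,.142,0.5);save('scene5',read_camera('scene'),(170,60,410,240),3)
```

```text
d cm [-0.1  -0.42  0.11] rot deg [-0.05  0.02 -0.35] t 33.03 F [-0.   0.4 -1.5] w 0.389
```

View pics/scene5.png

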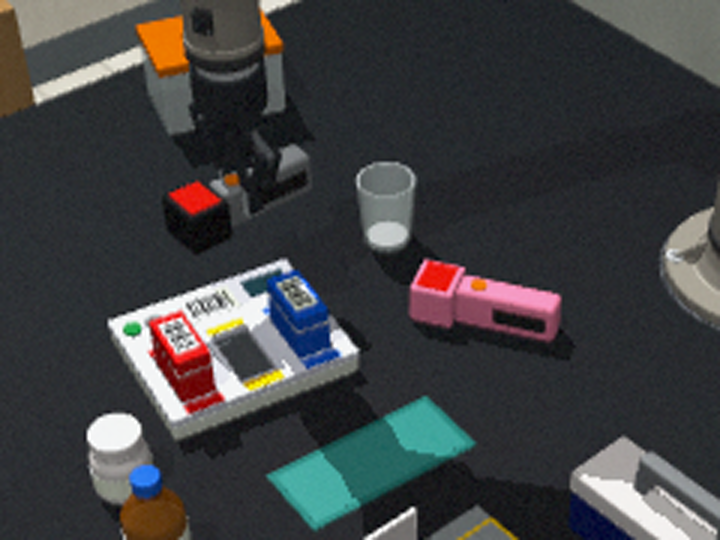

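Run:
```python
from h import *
print(bp('scene',[[170+194/3,60+199/3]],.1785)*1000, bp('scene',[[170+211/3,60+304/3]],.03)*1000)
```

```text
[[ 555.90125165 -321.32597724  178.5       ]] [[ 550.77571733 -325.28049007   30.        ]]
```

Request:
{"name": "send_rows", "arguments": {
  "motion": "0 -0.4 0 0 0 -0.3 1;0 0 0 0 0 0 1;0 0 0 0 0 0 1;0 0 0 0 0 0 1;0 0 0 0 0 0 1;0 0 0 0 0 0 1;0 0 0 0 0 0 1;0 0 0 0 0 0 1;0 0 0 0 0 0 1;0 0 0 0 0 0 1;0 0 0 0 0 0 1;0 0 0 0 0 0 1;0 0 0 0 0 0 1;0 0 0 0 0 0 1;0 0 0 0 0 0 1;0 0 0 0 0 0 1;0 0 0 0 0 0 1;0 0 0 0 0 0 1;0 0 0 0 0 0 1;0 0 0 0 0 0 1"
}}

```text
t: 34.75
eef_pos: [0.4987, -0.3318, 0.1424]
tool_rot: [0.0, 1.0, 0.004, 0.001]
contact_force: [-0.0, -0.4, -1.1]
gripper_width: 0.39
```

Request:
{"name": "send_rows", "arguments": {
  "motion": "0 0 0 0 0 0 1;0 0 0 0 0 0 1;0 0 0 0 0 0 1;0 0 0 0 0 0 1;0 0 0 0 0 0 1;0 0 0 0 0 0 1;0 0 0 0 0 0 1;0 0 0 0 0 0 1;0 0 0 0 0 0 1;0 0 0 0 0 0 1;0 0 0 0 0 0 1;0 0 0 0 0 0 1"
}}

```text
t: 35.75
eef_pos: [0.4987, -0.3319, 0.1424]
tool_rot: [0.0, 1.0, 0.004, 0.001]
contact_force: [-0.2, 0.2, -1.8]
gripper_width: 0.39
```

Request:
{"name": "send_rows", "arguments": {
  "motion": "0 0 1 0 0 0 1;0 0 1.5 0 0 0 1;0 0.5 1 0 0 0 1;-0.6 1.2 0 0 0 0 1;-0.6 1.2 0 0 0 0 1;-0.6 1.2 0 0 0 0 1;-0.6 1.2 0 0 0 0 1;-0.6 1.2 0 0 0 0 1;-0.6 1.2 0 0 0 0 1;-0.6 1.2 0 0 0 0 1;-0.6 1 0 0 0 0 1;0 0 0 0 0 0 1;0 0 0 0 0 0 1"
}}

```text
t: 36.83
eef_pos: [0.4471, -0.2234, 0.1848]
tool_rot: [0.001, 1.0, 0.006, 0.003]
contact_force: [0.8, -0.4, -1.9]
gripper_width: 0.386
```

Run:
```python
from h import *
need(.446,-.2305,.174,0.5);wshot('w18')
```

```text
d cm [-0.11 -0.71 -1.08] rot deg [ 0.14  0.37 -0.15] t 36.83 F [ 0.8 -0.4 -1.9] w 0.386
```

Request:
{"name": "send_rows", "arguments": {
  "motion": "-0.1 -0.6 -0.7 0 0.3 0 1;0 0 -0.3 0 0 0 1;0 0 0 0 0 0 1;0 0 0 0 0 0 1;0 0 0 0 0 0 1"
}}

```text
t: 37.3
eef_pos: [0.4469, -0.2329, 0.1733]
tool_rot: [0.001, 1.0, 0.004, 0.0]
contact_force: [-0.8, 0.6, -1.8]
gripper_width: 0.388
```

Run:
```python
from h import *
need(.446,-.2305,.174,0.5);save('scene6',read_camera('scene'),(170,60,410,240),3)
```

```text
d cm [-0.09  0.24  0.07] rot deg [0.17 0.05 0.06] t 37.3 F [-0.8  0.6 -1.8] w 0.388
```

View pics/scene6.png

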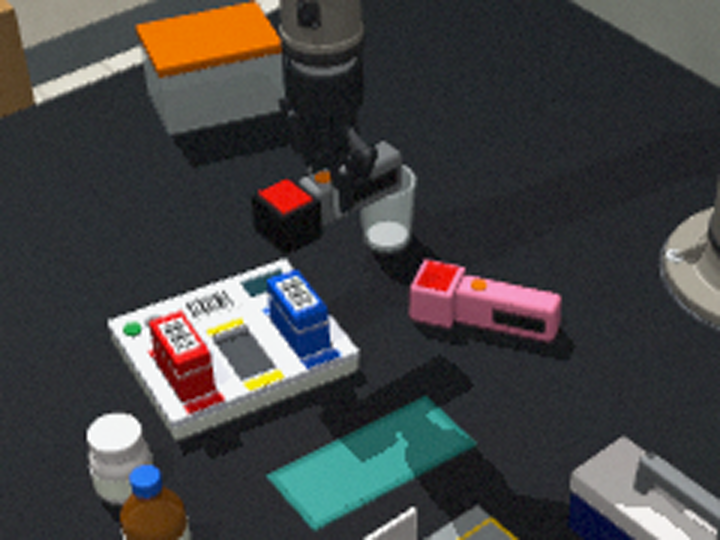

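Request:
{"name": "send_rows", "arguments": {
  "motion": "0 0.2 0 0 0 0 1;0 0 0 0 0 0 1;0 0 0 0 0 0 1;0 0 0 0 0 0 1;0 0 0 0 0 0 1;0 0 0 0 0 0 1;0 0 0 0 0 0 1;0 0 0 0 0 0 1;0 0 0 0 0 0 1;0 0 0 0 0 0 1;0 0 0 0 0 0 1;0 0 0 0 0 0 1;0 0 0 0 0 0 1;0 0 0 0 0 0 1;0 0 0 0 0 0 1;0 0 0 0 0 0 1;0 0 0 0 0 0 1;0 0 0 0 0 0 1;0 0 0 0 0 0 1;0 0 0 0 0 0 1"
}}

```text
t: 39.02
eef_pos: [0.4473, -0.2307, 0.1738]
tool_rot: [0.002, 1.0, 0.004, 0.001]
contact_force: [-0.9, -0.4, -2.0]
gripper_width: 0.389
```

Request:
{"name": "send_rows", "arguments": {
  "motion": "0 0 0 0 0 0 1;0 0 0 0 0 0 1;0 0 0 0 0 0 1;0 0 0 0 0 0 1;0 0 0 0 0 0 1;0 0 0 0 0 0 1;0 0 0 0 0 0 1;0 0 0 0 0 0 1;0 0 0 0 0 0 1;0 0 0 0 0 0 1;0 0 0 0 0 0 1;0 0 0 0 0 0 1"
}}

```text
t: 40.02
eef_pos: [0.4473, -0.2307, 0.1737]
tool_rot: [0.002, 1.0, 0.004, 0.001]
contact_force: [-0.1, -0.4, -1.9]
gripper_width: 0.388
```

Run:
```python
from h import *
need(.579,-.2525,.174,0.5)
print(bp('scene',[[170+287/3,60+197/3]],.211)*1000, bp('scene',[[170+298/3,60+292/3]],.084)*1000)
```

```text
d cm [13.17 -2.18  0.03] rot deg [0.18 0.09 0.06] t 40.02 F [-0.1 -0.4 -1.9] w 0.388
[[ 503.07926155 -226.40621308  211.        ]] [[ 498.9084149  -227.07593322   84.        ]]
```

Aligned over blue. Yellow is absent; on to red.

Request:
{"name": "send_rows", "arguments": {
  "motion": "0.8 -0.1 0.3 0 0 0 1;1.5 -0.3 0.3 0 0 0 1;1.5 -0.3 0 0 0 0 1;1.5 -0.3 0 0 0 0 1;1.5 -0.3 0 0 0 0 1;1.5 -0.3 0 0 0 0 1;1.5 -0.3 0 0 0 0 1;1.5 -0.2 0 0 0 0 1;1.2 0 0 0 0 0 1;0.6 0 0 0 0 0 1;0 0 0 0 0 0 1;0 0 0 0 0 0 1"
}}

```text
t: 41.02
eef_pos: [0.5897, -0.2529, 0.1812]
tool_rot: [0.002, 1.0, 0.004, 0.002]
contact_force: [-0.4, 0.4, -2.0]
gripper_width: 0.387
```

Run:
```python
from h import *
need(.579,-.2525,.174,0.5)
```

```text
d cm [-1.07  0.04 -0.72] rot deg [0.2  0.22 0.09] t 41.02 F [-0.4  0.4 -2. ] w 0.387
```

Request:
{"name": "send_rows", "arguments": {
  "motion": "-0.5 0 -0.4 0 0 0 1;-0.5 0 -0.3 0 0 0 1;0 0 0 0 0 0 1;0 0 0 0 0 0 1;0 0 0 0 0 0 1"
}}

```text
t: 41.43
eef_pos: [0.5751, -0.2533, 0.1732]
tool_rot: [0.002, 1.0, 0.003, 0.0]
contact_force: [-0.7, 0.4, -2.2]
gripper_width: 0.389
```

Run:
```python
from h import *
need(.579,-.2525,.174,0.5);save('scene7',read_camera('scene'),(170,60,410,240),3)
```

```text
d cm [0.39 0.08 0.08] rot deg [0.2  0.04 0.17] t 41.43 F [-0.7  0.4 -2.2] w 0.389
```

View pics/scene7.png

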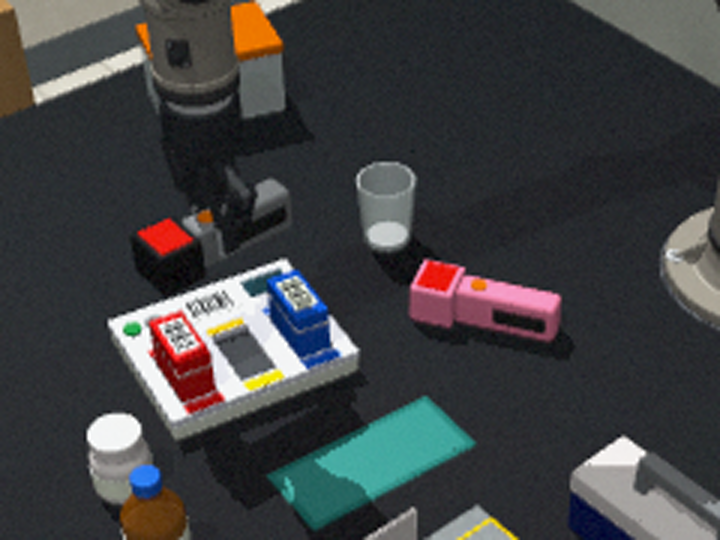

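Request:
{"name": "send_rows", "arguments": {
  "motion": "0 0 0 0 0 0 1;0 0 0 0 0 0 1;0 0 0 0 0 0 1;0 0 0 0 0 0 1;0 0 0 0 0 0 1;0 0 0 0 0 0 1;0 0 0 0 0 0 1;0 0 0 0 0 0 1;0 0 0 0 0 0 1;0 0 0 0 0 0 1;0 0 0 0 0 0 1;0 0 0 0 0 0 1;0 0 0 0 0 0 1;0 0 0 0 0 0 1;0 0 0 0 0 0 1;0 0 0 0 0 0 1;0 0 0 0 0 0 1;0 0 0 0 0 0 1;0 0 0 0 0 0 1;0 0 0 0 0 0 1"
}}

```text
t: 43.15
eef_pos: [0.5759, -0.2534, 0.174]
tool_rot: [0.002, 1.0, 0.003, 0.001]
contact_force: [-1.2, -0.0, -2.1]
gripper_width: 0.39
```

Request:
{"name": "send_rows", "arguments": {
  "motion": "0 0 0 0 0 0 1;0 0 0 0 0 0 1;0 0 0 0 0 0 1;0 0 0 0 0 0 1;0 0 0 0 0 0 1;0 0 0 0 0 0 1;0 0 0 0 0 0 1;0 0 0 0 0 0 1;0 0 0 0 0 0 1;0 0 0 0 0 0 1;0 0 0 0 0 0 1;0 0 0 0 0 0 1"
}}

```text
t: 44.15
eef_pos: [0.5759, -0.2534, 0.174]
tool_rot: [0.002, 1.0, 0.003, 0.001]
contact_force: [0.0, -1.0, -2.2]
gripper_width: 0.394
```

Run:
```python
from h import *
need(.55,-.05,.0114,-3)
```

```text
d cm [ -2.59  20.34 -16.26] rot deg [ 0.23  0.12 -3.33] t 44.15 F [ 0.  -1.  -2.2] w 0.394
```

Request:
{"name": "send_rows", "arguments": {
  "motion": "0 1 0.5 0 0 0 1;-0.2 2 0 0 0 -0.5 1;-0.3 2 0 0 0 -0.5 1;-0.3 2 0 0 0 -0.5 1;-0.3 2 0 0 0 -0.5 1;-0.3 2 0 0 0 -0.5 1;-0.3 2 0 0 0 -0.5 1;-0.3 2 0 0 0 -0.3 1;-0.3 2 -1 0 0 0 1;-0.3 1.5 -1.5 0 0 0 1;0 1 -1.5 0 0 0 1;0 0 -1.5 0 0 0 1;0 0 -1.5 0 0 0 1;0 0 -1.5 0 0 0 1;0 0 -1.5 0 0 0 1;0 0 -1 0 0 0 1;0 0 0 0 0 0 1;0 0 0 0 0 0 1"
}}

```text
t: 45.65
eef_pos: [0.5493, -0.0343, 0.075]
tool_rot: [0.0, 1.0, -0.023, 0.008]
contact_force: [1.0, 0.5, -1.9]
gripper_width: 0.389
```

Run:
```python
from h import *
print(bp('scene',[[170+165/3,60+237/3]],.211)*1000, bp('scene',[[170+182/3,60+333/3]],.084)*1000)
need(.55,-.051,.0114,-3);wshot('w19')
```

```text
[[ 631.97302591 -248.84822772  211.        ]] [[ 629.53254316 -249.87414761   84.        ]]
d cm [ 0.07 -1.67 -6.36] rot deg [ 0.03  0.88 -0.36] t 45.65 F [ 1.   0.5 -1.9] w 0.389
```

View pics/w19.png

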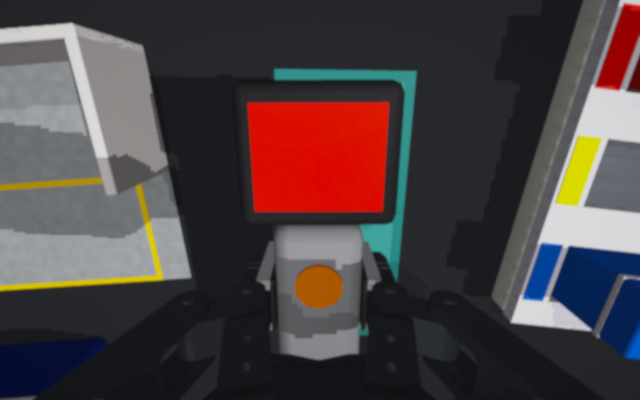

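Scan of red was within 3 mm. Correcting and laying down.

Request:
{"name": "send_rows", "arguments": {
  "motion": "0 -0.8 -1 0 0.9 -0.4 1;0 -0.8 -1 0 0 0 1;0 0 -1 0 0 0 1;0 0 -1 0 0 0 1;0 0 0 0 0 0 1;0 0 0 0 0 0 1"
}}

```text
t: 46.2
eef_pos: [0.5514, -0.0537, 0.0334]
tool_rot: [0.001, 1.0, -0.028, 0.001]
contact_force: [-0.3, -0.5, -1.3]
gripper_width: 0.386
```

Run:
```python
from h import *
need(.55,-.051,.0114,-3)
```

```text
d cm [-0.14  0.27 -2.2 ] rot deg [0.08 0.16 0.24] t 46.2 F [-0.3 -0.5 -1.3] w 0.386
```

Request:
{"name": "send_rows", "arguments": {
  "motion": "-0.1 0.3 -0.5 0 0.1 0.2 1;0 0 -0.5 0 0 0 1;0 0 -0.5 0 0 0 1;0 0 -0.4 0 0 0 1;0 0 0 0 0 0 1;0 0 0 0 0 0 1"
}}

```text
t: 46.7
eef_pos: [0.5503, -0.0492, 0.0124]
tool_rot: [0.0, 1.0, -0.026, 0.0]
contact_force: [-0.4, 0.2, -1.6]
gripper_width: 0.389
```

Run:
```python
from h import *
need(.55,-.051,.0114,-3)
```

```text
d cm [-0.03 -0.18 -0.1 ] rot deg [ 0.05  0.05 -0.06] t 46.7 F [-0.4  0.2 -1.6] w 0.389
```

Request:
{"name": "send_rows", "arguments": {
  "motion": "0 -0.1 -0.15 0 0 0 1;0 0 0 0 0 0 1;0 0 0 0 0 0 0.3;0 0 0 0 0 0 0;0 0 0 0 0 0 0;0 0 0 0 0 0 0;0 0 0.5 0 0 0 0;0 0 1 0 0 0 0;0 0 2 0 0 0 0;0 0 2.5 0 0 0 0;0 0 3 0 0 0 0;0 0 3 0 0 0 0;0 0 3 0 0 0 0;0 0 2 0 0 0 0;0 0 0 0 0 0 0;0 0 0 0 0 0 0"
}}

```text
t: 48.03
eef_pos: [0.5501, -0.05, 0.1977]
tool_rot: [0.0, 1.0, -0.025, 0.004]
contact_force: [-0.8, -0.9, -0.6]
gripper_width: 0.999
```

Run:
```python
from h import *
need(.405,.25,.1,92.6);wshot('w20');save('scene8',read_camera('scene'),(170,60,520,310),2.2);save('top8',read_camera('top'),(150,90,480,300),2.4)
```

```text
d cm [-14.51  30.    -9.77] rot deg [-0.31  0.37 95.49] t 48.03 F [-0.8 -0.9 -0.6] w 0.999
```

View pics/w20.png

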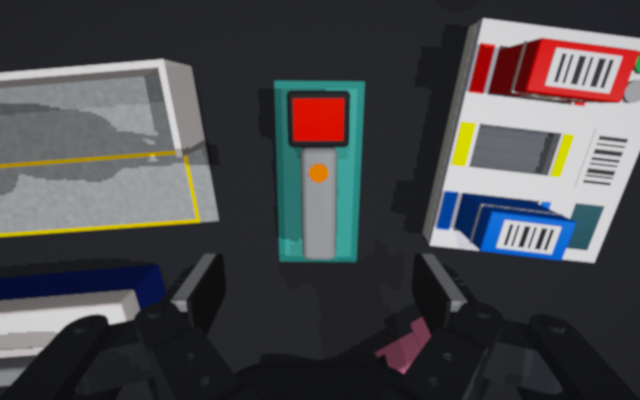

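View pics/scene8.png

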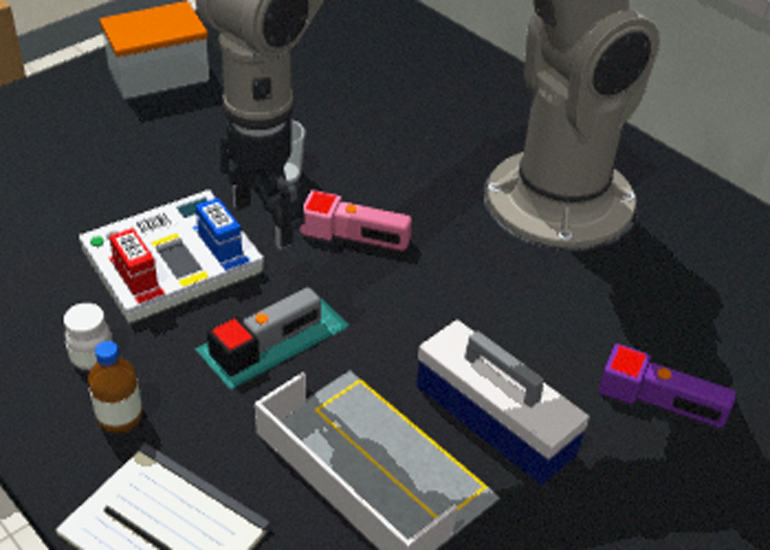

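Request:
{"name": "send_rows", "arguments": {
  "motion": "0 2 1 0 0 5 0;0 2 1 0 0 6 0;0 2 1 0 0 6 0;0 2 1 0 0 6 0;-0.5 2 1 0 0 6 0;-1 2 0 0 0 6 0;-1 2 0 0 0 6 0;-1 2 0 0 0 6 0;-1 2 0 0 0 6 0;-1 2 0 0 0 6 0;-1 2 0 0 0 6 0;-1 2 0 0 0 6 0;-1 2 0 0 0 6 0;-1 2 0 0 0 6 0;-1 1 0 0 0 6 0;-1 1 0 0 0 6 0;0 0 0 0 0 0 0;0 0 0 0 0 0 0"
}}

```text
t: 49.68
eef_pos: [0.411, 0.2563, 0.2198]
tool_rot: [0.002, 0.664, 0.748, -0.021]
contact_force: [0.5, -0.6, 0.5]
gripper_width: 0.999
```

Run:
```python
from h import *
need(.405,.25,.0975,92.6);wshot('w21')
```

```text
d cm [ -0.6   -0.63 -12.23] rot deg [ 1.85 -1.52 -4.21] t 49.68 F [ 0.5 -0.6  0.5] w 0.999
```

View pics/w21.png

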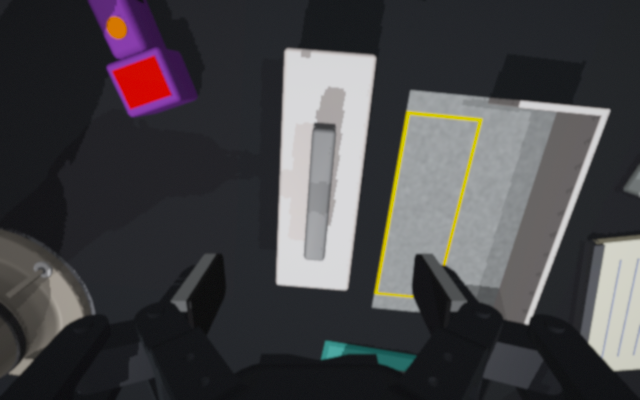

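Run:
```python
from h import *
q=lpose('w21')
def pr(n,l,z):
    a=bp('wrist',l,z,q)*1000;d=a[0]-a[3]+a[1]-a[2];print(n,np.round(a[:,:2]).tolist(),np.round(a.mean(0)),np.degrees(np.arctan2(-d[0],d[1])))
pr('bar',[[313,125],[335,125],[325,259],[305,258]],.123)
pr('lid',[[285,50],[376,55],[349,290],[277,285]],.08)
pr('outl',[[407,112],[482,120],[442,295],[376,295]],0)
```

```text
bar [[398.0, 307.0], [413.0, 309.0], [420.0, 199.0], [403.0, 198.0]] [408. 253. 123.] 3.122754819123366
lid [[367.0, 358.0], [440.0, 362.0], [451.0, 142.0], [378.0, 138.0]] [409. 250.  80.] 2.7813157524359866
outl [[493.0, 318.0], [574.0, 319.0], [586.0, 95.0], [501.0, 83.0]] [538. 204.   0.] 2.3924442429163975
```

Request:
{"name": "send_rows", "arguments": {
  "motion": "-0.2 -0.4 -1 1.9 -1.5 -3.8 0;0 0 -1.5 0 0 0 0;0 0 -1.5 0 0 0 0;0 0 -1.5 0 0 0 0;0 0 -1.5 0 0 0 0;0 0 0 0 0 0 0;0 0 0 0 0 0 0"
}}

```text
t: 50.32
eef_pos: [0.4131, 0.2447, 0.1445]
tool_rot: [-0.0, 0.699, 0.715, -0.001]
contact_force: [-0.8, -1.1, 0.3]
gripper_width: 1.001
```

Run:
```python
from h import *
need(.4085,.2515,.0975,93)
```

```text
d cm [-0.46  0.68 -4.7 ] rot deg [ 0.06 -0.13  1.74] t 50.32 F [-0.8 -1.1  0.3] w 1.001
```

Request:
{"name": "send_rows", "arguments": {
  "motion": "-0.4 0.7 -1 0 0 1.7 0;0 0 -1 0 0 0 0;0 0 -1 0 0 0 0;0 0 -0.8 0 0 0 0;0 0 0 0 0 0 0;0 0 0 0 0 0 0"
}}

```text
t: 50.82
eef_pos: [0.4106, 0.2522, 0.1041]
tool_rot: [-0.0, 0.689, 0.725, -0.0]
contact_force: [0.0, 0.3, 1.0]
gripper_width: 1.004
```

Run:
```python
from h import *
need(.4085,.2515,.0975,93);wshot('w22')
```

```text
d cm [-0.21 -0.07 -0.66] rot deg [ 0.01 -0.02  0.12] t 50.82 F [0.  0.3 1. ] w 1.004
```

View pics/w22.png

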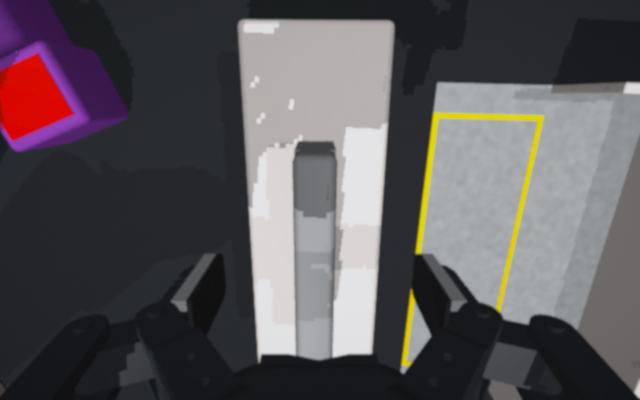

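Request:
{"name": "send_rows", "arguments": {
  "motion": "-0.2 -0.1 -0.6 0 0 0 0;0 0 0 0 0 0 0;0 0 0 0 0 0 0;0 0 0 0 0 0 0.6;0 0 0 0 0 0 1;0 0 0 0 0 0 1;0 0 0 0 0 0 1;0 0 0 0 0 0 1;0 0 0 0 0 0 1;0 0 0 0 0 0 1",
  "newtons": 80
}}

```text
t: 51.7
eef_pos: [0.4091, 0.2514, 0.0993]
tool_rot: [0.001, 0.689, 0.724, 0.001]
contact_force: [1.4, -0.1, -3.2]
gripper_width: 0.193
```

Request:
{"name": "send_rows", "arguments": {
  "motion": "0 0 1 0 0 0 1;0 0 1 0 0 0 1;0 0 1 0 0 0 1;0 0 1 0 0 0 1;0 0 1 0 0 0 1;1 0 1 0 0 0 1;1.5 -0.5 0 0 0 0 1;1.5 -0.5 0 0 0 0 1;1.5 -0.5 0 0 0 0 1;1.5 -0.5 0 0 0 0 1;1.5 -0.5 0 0 0 -0.5 1;1.5 -0.5 0 0 0 -0.5 1;1 -0.5 0 0 0 0 1;0.5 -0.5 0 0 0 0 1;0 0 0 0 0 0 1;0 0 0 0 0 0 1"
}}

```text
t: 53.03
eef_pos: [0.5328, 0.2017, 0.1666]
tool_rot: [0.002, 0.697, 0.717, -0.0]
contact_force: [0.6, 0.5, -4.1]
gripper_width: 0.196
```

Run:
```python
from h import *
need(.536,.205,.0985,92);wshot('w23')
```

```text
d cm [ 0.32  0.33 -6.81] rot deg [0.19 0.16 0.35] t 53.03 F [ 0.6  0.5 -4.1] w 0.196
```

View pics/w23.png

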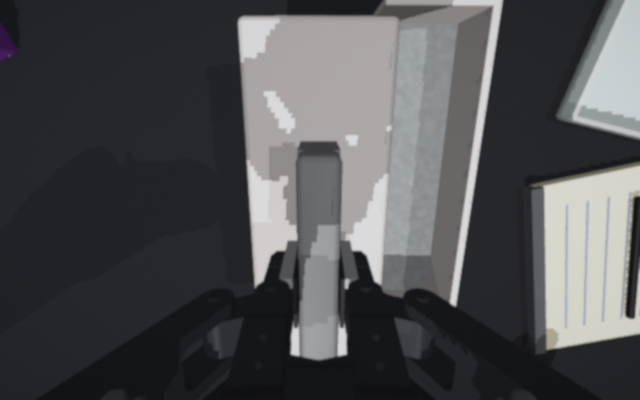

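Request:
{"name": "send_rows", "arguments": {
  "motion": "0.3 0.2 -1 0.2 0.2 0 1;0 0 -1 0 0 0 1;0 0 -1 0 0 0 1;0 0 -1 0 0 0 1;0 0 0 0 0 0 1;0 0 0 0 0 0 1"
}}

```text
t: 53.58
eef_pos: [0.5319, 0.2056, 0.1212]
tool_rot: [-0.002, 0.695, 0.719, -0.002]
contact_force: [0.3, 0.3, -4.3]
gripper_width: 0.197
```

Run:
```python
from h import *
need(.536,.204,.0993,92)
```

```text
d cm [ 0.41 -0.16 -2.19] rot deg [ 0.01 -0.25  0.03] t 53.58 F [ 0.3  0.3 -4.3] w 0.197
```

Request:
{"name": "send_rows", "arguments": {
  "motion": "0.4 -0.1 -0.6 0 -0.2 0 1;0 0 -0.5 0 0 0 1;0 0 -0.4 0 0 0 1;0 0 -0.2 0 0 0 1;0 0 0 0 0 0 1;0 0 0 0 0 0 1"
}}

```text
t: 54.08
eef_pos: [0.5364, 0.205, 0.1024]
tool_rot: [-0.0, 0.695, 0.719, -0.0]
contact_force: [-0.3, -0.1, -4.1]
gripper_width: 0.193
```

Run:
```python
from h import *
need(.536,.204,.0993,92);save('scene9',read_camera('scene'),(250,180,430,330),4)
```

```text
d cm [-0.04 -0.1  -0.31] rot deg [ 0.   -0.02  0.  ] t 54.08 F [-0.3 -0.1 -4.1] w 0.193
```

View pics/scene9.png

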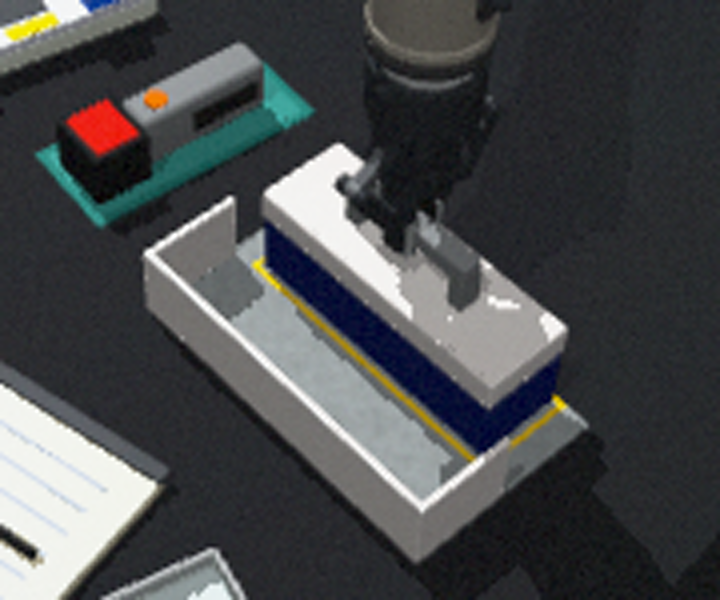

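Request:
{"name": "send_rows", "arguments": {
  "motion": "0 0 -0.2 0 0 0 1;0 0 0 0 0 0 1;0 0 0 0 0 0 1"
}}

```text
t: 54.38
eef_pos: [0.5369, 0.2051, 0.1011]
tool_rot: [0.0, 0.695, 0.719, 0.0]
contact_force: [-0.0, -0.2, -4.7]
gripper_width: 0.192
```

Request:
{"name": "send_rows", "arguments": {
  "motion": "0 -0.1 -0.2 0 0 0 1;0 0 0 0 0 0 1;0 0 0 0 0 0 1"
}}

```text
t: 54.63
eef_pos: [0.5372, 0.2046, 0.0996]
tool_rot: [0.0, 0.695, 0.719, 0.001]
contact_force: [-0.4, -0.5, -3.9]
gripper_width: 0.191
```

Within a millimetre of the bench; release and rise.

Request:
{"name": "send_rows", "arguments": {
  "motion": "0 0 -0.1 0 0 0 1;0 0 0 0 0 0 1;0 0 0 0 0 0 0.5;0 0 0 0 0 0 0;0 0 0 0 0 0 0;0 0 0 0 0 0 0;0 0 0 0 0 0 0;0 0 1 0 0 0 0;0 0 2 0 0 0 0;0 0 2.5 0 0 0 0;0 0 3 0 0 0 0;0 0 3 0 0 0 0;0 0 3 0 0 0 0;-1 -1 0 0 0 0 0;-1.5 -2 0 0 0 0 0;-1.5 -2 0 0 0 0 0;0 -1 0 0 0 0 0;0 0 0 0 0 0 0;0 0 0 0 0 0 0"
}}

```text
t: 56.22
eef_pos: [0.4975, 0.1469, 0.2623]
tool_rot: [0.003, 0.693, 0.721, 0.007]
contact_force: [-0.7, 1.1, 0.7]
gripper_width: 0.997
```

Run:
```python
from h import *
p,im=wshot('w24');print(p[0]);save('scene10',read_camera('scene'),(180,100,430,330),3);save('top10',read_camera('top'),(195,50,465,230),2.9)
```

```text
[0.49748263 0.14685334 0.26225784]
```

View pics/w24.png

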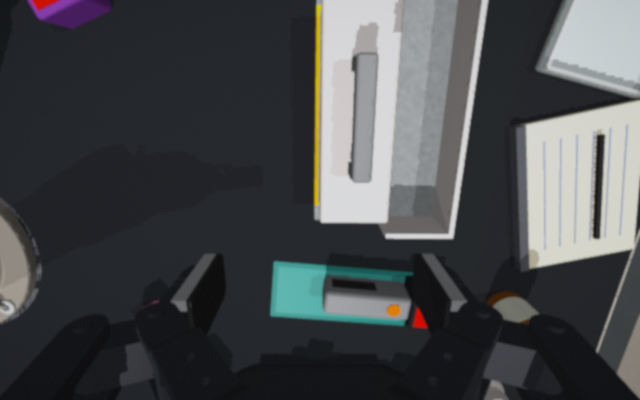

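View pics/scene10.png

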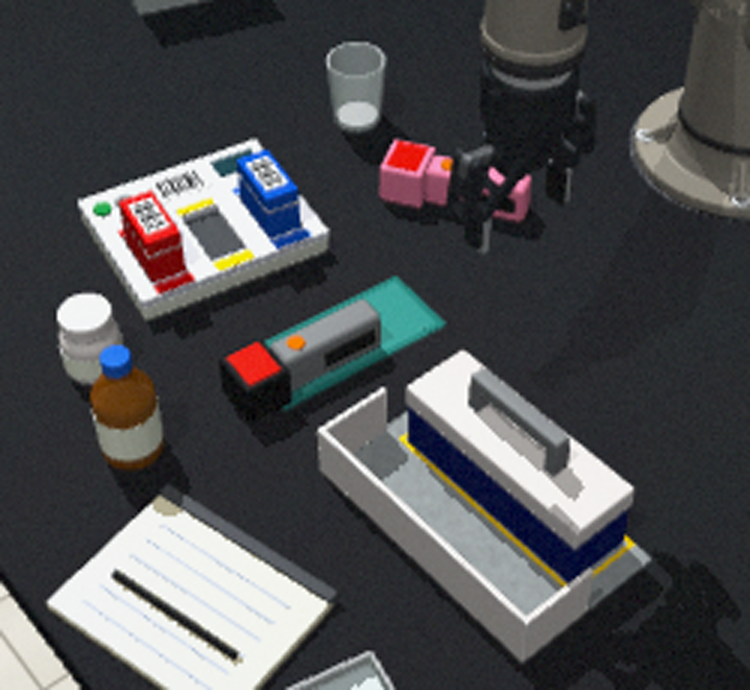

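View pics/top10.png

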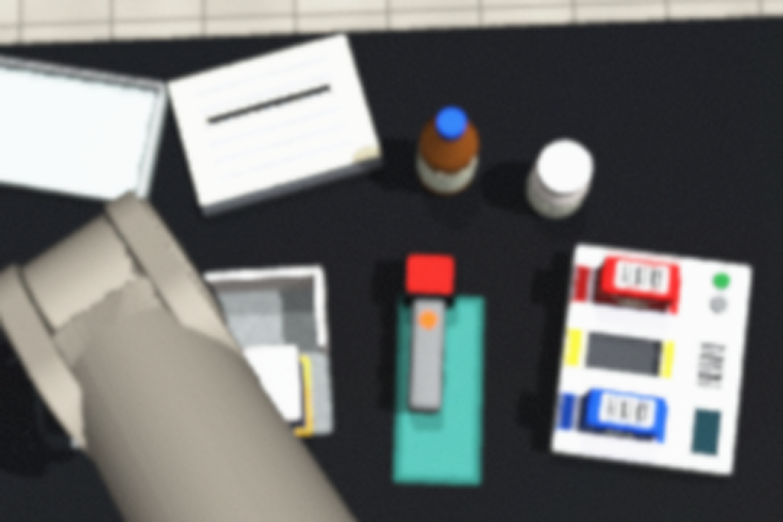

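Run:
```python
from h import *
q=lpose('w24')
def pr(n,l,z):
    a=bp('wrist',l,z,q)*1000;print(n,np.round(a[:,:2]).tolist(),np.round(a.mean(0)))
pr('bar',[[358,54],[378,54],[371,182],[351,180]],.123)
pr('lid near',[[321,222],[388,223]],.08)
f=lambda l:np.array(l)/2.9+[195,50]
def pt(n,l,z): a=bp('top',f(l),z)*1000;print(n,np.round(a[:,:2]).tolist(),np.round(a.mean(0)))
pt('head',[[407,255],[455,255],[453,294],[406,294]],.049);pt('tail',[[411,409],[440,410]],.049)
f=lambda l:np.array(l)/3+[180,100]
a=bp('scene',f([[408,385],[462,352],[633,490],[583,541]]),.08)*1000;print('lid s',a.round(),a.mean(0))
a=bp('scene',f([[471,372],[564,445]]),.123)*1000;print('bar s',a.round())
a=bp('scene',f([[222,366],[253,341],[290,373],[258,404]]),.049)*1000;print('head s',a.round(),a.mean(0))
```

```text
bar [[527.0, 256.0], [543.0, 257.0], [547.0, 150.0], [528.0, 151.0]] [536. 204. 123.]
lid near [[504.0, 92.0], [577.0, 94.0]] [541.  93.  80.]
head [[673.0, -19.0], [672.0, -69.0], [630.0, -65.0], [632.0, -17.0]] [652. -42.  49.]
tail [[512.0, -18.0], [510.0, -48.0]] [511. -33.  49.]
lid s [[574.  97.  80.]
 [508.  98.  80.]
 [500. 316.  80.]
 [572. 327.  80.]] [538.53909354 209.33815958  80.        ]
bar s [[545. 151. 123.]
 [539. 264. 123.]]
head s [[679. -56.  49.]
 [637. -64.  49.]
 [634.  -7.  49.]
 [681.   5.  49.]] [657.74845611 -30.67394375  49.        ]
```

Request:
{"name": "send_rows", "arguments": {
  "motion": "0.5 -1 0 0 0 -5 0;0.6 -1.2 0 0 0 -6 0;0.6 -1.2 0 0 0 -6 0;0.6 -1.2 0 0 0 -6 0;0.6 -1.2 0 0 0 -6 0;0.6 -1.2 0 0 0 -6 0;0.6 -1.2 0 0 0 -6 0;0.6 -1.2 0 0 0 -6 0;0.6 -1.2 0 0 0 -6 0;0.6 -1.2 -0.5 0 0 -6 0;0.6 -1.2 -1 0 0 -6 0;0.6 -1.2 -1 0 0 -6 0;0.6 -1.2 -1 0 0 -6 0;0.6 -1.2 -1 0 0 -6 0;0.6 -1.2 -1 0 0 -6 0;0.6 -0.5 -1 0 0 -6 0;0 0 0 0 0 0 0;0 0 0 0 0 0 0"
}}

```text
t: 57.87
eef_pos: [0.6039, -0.0223, 0.1863]
tool_rot: [0.002, 0.999, -0.049, 0.004]
contact_force: [0.0, -0.0, 0.5]
gripper_width: 0.997
```

Run:
```python
from h import *
wshot('w25');need(.595,-.038,.0114,-3)
```

```text
d cm [ -0.87  -1.6  -17.48] rot deg [0.28 0.45 2.63] t 57.92 F [ 0.5 -0.1  0.4] w 1.003
```

View pics/w25.png

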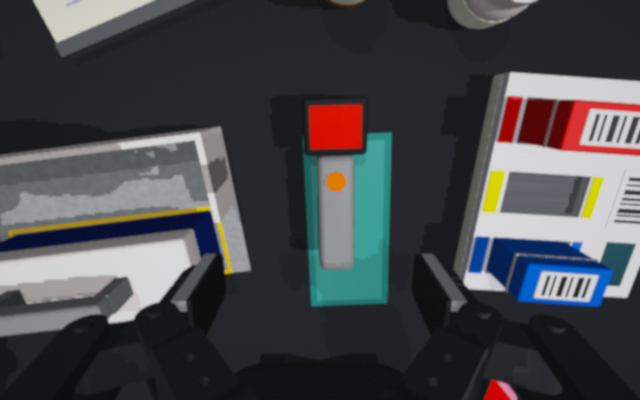

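Run:
```python
from h import *
q=lpose('w25')
def pr(n,l,z):
    a=bp('wrist',l,z,q)*1000;print(n,np.round(a[:,:2]).tolist(),np.round(a.mean(0)))
pr('head',[[304,98],[367,96],[366,154],[305,155]],.049)
pr('tail',[[321,268],[353,268]],.049); pr('bodyfront',[[320,156],[354,155]],.049)
pr('mat',[[304,136],[392,132],[389,303],[311,306]],.001)
```

```text
head [[679.0, -19.0], [676.0, -72.0], [627.0, -68.0], [632.0, -15.0]] [653. -43.  49.]
tail [[520.0, -18.0], [516.0, -49.0]] [518. -33.  49.]
bodyfront [[629.0, -28.0], [627.0, -57.0]] [628. -42.  49.]
mat [[643.0, -13.0], [638.0, -102.0], [438.0, -91.0], [443.0, 1.0]] [541. -51.   1.]
```

Request:
{"name": "send_rows", "arguments": {
  "motion": "-0.4 -0.8 -1 0.3 0.4 1.4 0;-0.4 -0.8 -1.5 0 0 0 0;0 0 -1.5 0 0 0 0;0 0 -1.5 0 0 0 0;0 0 -1.5 0 0 0 0;0 0 -1.5 0 0 0 0;0 0 -1 0 0 0 0;0 0 0 0 0 0 0;0 0 0 0 0 0 0"
}}

```text
t: 58.67
eef_pos: [0.5988, -0.028, 0.0947]
tool_rot: [-0.003, 1.0, -0.019, 0.005]
contact_force: [-0.5, -0.5, -0.2]
gripper_width: 0.999
```

Run:
```python
from h import *
need(.596,-.039,.013,-4.2)
```

```text
d cm [-0.28 -1.1  -8.17] rot deg [-0.35  0.63 -2.08] t 58.67 F [-0.5 -0.5 -0.2] w 0.999
```

Request:
{"name": "send_rows", "arguments": {
  "motion": "-0.2 -1.1 -1 -0.3 0.6 -2 0;0 0 -1 0 0 0 0;0 0 -1 0 0 0 0;0 0 -1 0 0 0 0;0 0 0 0 0 0 0;0 0 0 0 0 0 0"
}}

```text
t: 59.17
eef_pos: [0.5985, -0.0399, 0.0534]
tool_rot: [-0.0, 0.999, -0.037, 0.002]
contact_force: [-0.1, 0.5, -0.0]
gripper_width: 1.0
```

Run:
```python
from h import *
need(.596,-.039,.013,-4.2)
```

```text
d cm [-0.25  0.09 -4.04] rot deg [-0.01  0.23  0.04] t 59.17 F [-0.1  0.5 -0. ] w 1.0
```

Request:
{"name": "send_rows", "arguments": {
  "motion": "-0.2 0.1 -1 0 0.2 0 0;0 0 -1 0 0 0 0;0 0 -1 0 0 0 0;0 0 -0.9 0 0 0 0;0 0 0 0 0 0 0;0 0 0 0 0 0 0.5;0 0 0 0 0 0 1;0 0 0 0 0 0 1;0 0 0 0 0 0 1;0 0 0 0 0 0 1;0 0 0 0 0 0 1",
  "newtons": 70
}}

```text
t: 60.08
eef_pos: [0.5968, -0.0381, 0.0107]
tool_rot: [-0.0, 0.999, -0.036, 0.0]
contact_force: [0.4, 0.2, -2.5]
gripper_width: 0.39
```

Request:
{"name": "send_rows", "arguments": {
  "motion": "0 0 0.5 0 0 0 1;0 0 1 0 0 0 1;0 0 1 0 0 0 1;-0.7 -0.2 0 0 0 0 1;-0.7 -0.2 0 0 0 0 1;-0.7 -0.2 0 0 0 0 1;-0.7 -0.2 0 0 0 0 1;-0.7 -0.2 0 0 0 0 1;-0.7 -0.2 0 0 0 0 1;0 0 0 0 0 0 1;0 0 0 0 0 0 1"
}}

```text
t: 61.0
eef_pos: [0.5477, -0.0524, 0.0386]
tool_rot: [0.0, 0.999, -0.037, -0.001]
contact_force: [0.4, 0.7, -1.3]
gripper_width: 0.389
```

Run:
```python
from h import *
need(.5495,-.052,.0125,-3.5)
```

```text
d cm [ 0.18  0.04 -2.61] rot deg [ 0.02 -0.06  0.74] t 61.0 F [ 0.4  0.7 -1.3] w 0.389
```

Request:
{"name": "send_rows", "arguments": {
  "motion": "0.1 0 -0.7 0 0 0.7 1;0 0 -0.7 0 0 0 1;0 0 -0.6 0 0 0 1;0 0 -0.4 0 0 0 1;0 0 0 0 0 0 1;0 0 0 0 0 0 1"
}}

```text
t: 61.5
eef_pos: [0.5496, -0.0518, 0.0109]
tool_rot: [-0.0, 1.0, -0.03, -0.001]
contact_force: [-0.1, -0.5, -2.1]
gripper_width: 0.392
```

Request:
{"name": "send_rows", "arguments": {
  "motion": "0 0 -0.1 0 0 0 1;0 0 0 0 0 0 0.3;0 0 0 0 0 0 0;0 0 0 0 0 0 0;0 0 0 0 0 0 0;0 0 0.5 0 0 0 0;0 0 1 0 0 0 0;0 0 2 0 0 0 0;0 0 2.5 0 0 0 0;0 0 3 0 0 0 0;0 0 3 0 0 0 0;-0.5 0 3 0 0 0 0;-1 0 3 0 0 0 0;-1 0 2 0 0 0 0;0 0 0 0 0 0 0;0 0 0 0 0 0 0"
}}

```text
t: 62.83
eef_pos: [0.5236, -0.0506, 0.229]
tool_rot: [-0.0, 1.0, -0.029, 0.003]
contact_force: [0.4, -1.1, -0.2]
gripper_width: 1.001
```

Run:
```python
from h import *
p,im=wshot('w26');print(p[0]);save('scene11',read_camera('scene'),(180,100,430,330),3);save('top11',read_camera('top'),(195,50,465,230),2.9)
```

```text
[ 0.52358801 -0.05057278  0.22901288]
```

View pics/w26.png

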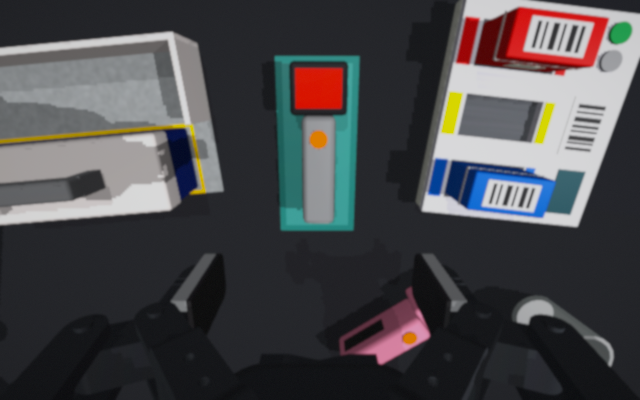

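View pics/scene11.png

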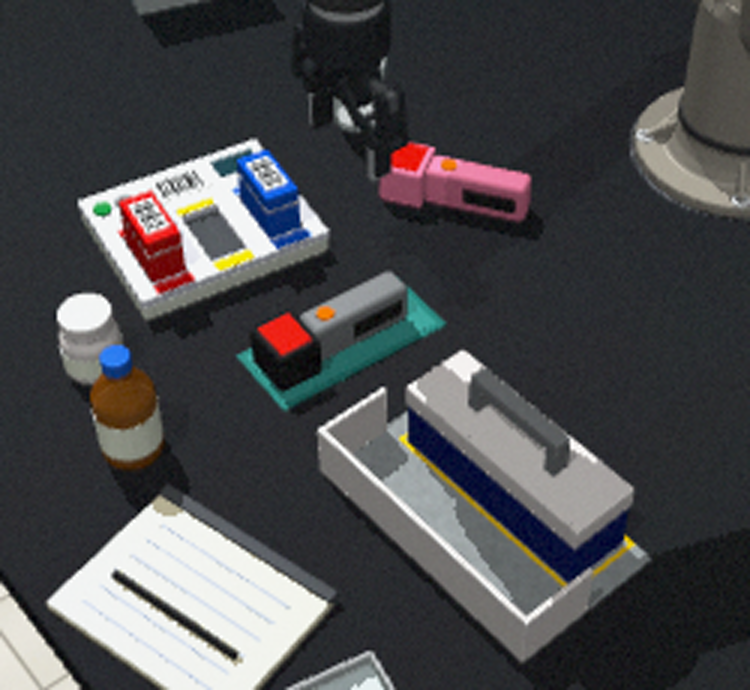

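View pics/top11.png

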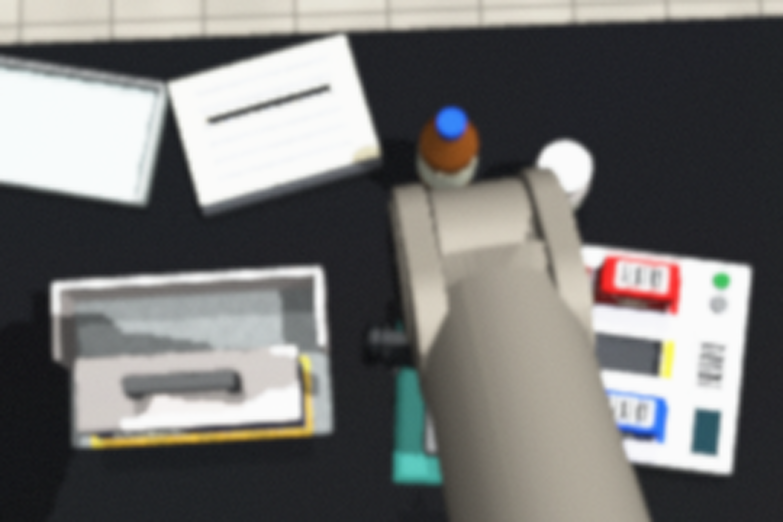

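```bash
python3 -c "
from h import *
print(hand_in(), get_obs()['t'])"
```

```text
the job is handed in; nothing more can be done
the job is handed in; nothing more can be done
```

The job is done and handed in at about 63 s of the allowed 210 s; the station reported no verdict.

- **Box:** I moved it aside to about (0.405, 0.25) and later set it back. My last wrist-camera measurement put the bar at (536, 204) mm, against an outline centre of about (536, 204) mm. It stands roughly square to the outline.
- **Cassettes:** Only the blue and red ones were present; the bay showed no yellow. Their labels measured about 1–2 mm from the pocket centres, and both look flat and square.
- **Scans:** I held the scanner for about 2.7 s each over the block label, blue, then red. It was about 102 mm above the block label and about 80 mm above the cassettes. The window was within about 5 mm sideways in every case.
- **Scanner:** After I had laid it back, it was knocked about 5 cm along its mat while I returned the box. I picked it up again and re-laid it, with its middle about 1–2 mm from the mat's centre by the arm's pose. The last pictures show it flat and lengthwise on the mat.
- **Bystanders:** The bottle, beaker and jar look unmoved, and the gripper ended clear of everything.

- **Force spike:** When I first set the box down I pressed too hard, and the wrist force briefly read about 77 N vertically (limit 120 N).
- **Camera disagreement:** The fixed scene camera's readings of the box differed from the wrist camera's by about 3–5 mm. I relied on the wrist camera.

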